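# Load the drilling jig and screw down its keeper bar

## Robot

A 6-joint arm with a two-finger parallel gripper is mounted at the origin on the work surface. World frame = base frame: x ahead of the robot, y to its left, z up, the work surface at z = 0. Lengths are in m, angles in rad, forces in N, time in s.
With the tool pointing down it reaches from about 0.375 to 0.975 m from the base axis. Payload 3.8 kg.
Tool frame: the origin (TCP) lies on the mounting face of the last link; the fingertips stand 173 mm ahead of it and the grasp point (between the pads) lies 155 mm ahead of it; z points along the fingers, y is the direction in which the jaws open and shut (so a half turn about z gives the same grasp; the last joint's range is limited). The gripper opens to 85 mm and grips with 20 to 120 N. Pads are 22 mm wide; open, the fingers measure 114 mm over their backs; the gripper's body (76 mm by 85 mm) begins 54 mm behind the grasp point. The pads swing forward as they close: fully open they stand 13 mm farther back than shut.
Start: joints at [-1.227, 0.264, 1.604, -0, 1.274, -0.037], TCP at [0.251, -0.627, 0.405] pointing down, gripper open.
Joint ranges: [-2.63, 2.63], [-0.94, 2.18], [0.31, 2.57], [-1.31, 4.45], [0, 2.66], [-2.55, 2.55]. Speed limits (rad/s): [2.57, 2.57, 3.14, 3.14, 3.14, 3.14].

## Interface

Orientations are given as a rotation vector (axis times angle).
In Python, from workcell import bot, imaging, order gives the robot as it stands. The module is installed in compiled form; this text tells all that it offers.
- The arm moves only by the shell command python3 -m creep 'ROWS' [OPENING] [FORCE]. ROWS is JSON, a list of rows, each an object with "slide": the shift along the tool's x, y, z each as a share of 25 mm, from -1 to 1, a list of three; "angular": the turn, a rotation vector about the tool's x, y, z each as a share of 4 degrees, from -1 to 1, a list of three. A call has 1 to 5 rows; each row shifts and turns the commanded pose from where the row before left it, along the tool's axes as they then stand; what a row does not reach is not made up. A row lasts 1/12 s, in which the tool goes at most 41.7 mm and 7.16 degrees, less where a joint would pass 70% of its speed; a pose out of reach is approached as far as the arm can. A call with a number of a shift or a turn outside -1 to 1 is refused whole. A call with a gripper value outside its range is refused whole. OPENING is the closure, from -1 (fully open) to 1 (shut), set as the call begins (- or left out, the last holds). The fingers move at their own pace and stop on an object; FORCE is the grip in N (left out, the last holds). Time passes only in rows, so rows that do not move let the fingers close. It gives the time, the measured TCP pose, the force and the opening at its end, in the units of the state.
- bot.read_state(): the state, without advancing time (a new reading comes with each control period).
- imaging.read_camera(name): name is "side" or "top" or "wrist"; returns (picture, depth): 384x512x3 uint8, red, green, blue; 384x512 float32, m along the optical axis (not along the pixel's ray), 0 where there is no reading.
- imaging.camera_model(name): a dict with "fovy" (degrees; the focal length in pixels is half the picture's height over the tangent of half this angle, whatever the lens; pixels are square), "cx", "cy" (the principal point, pixels), "k1" (the pictures are not rectified: a ray, as slopes to the right and down, at radius r is drawn at 1 + k1 r^2 times it, then the intrinsics apply), "camera_from_world" (4x4, takes a point from world to camera coordinates); the wrist camera has in their place "tool_from_camera" (4x4, takes a point from camera to tool coordinates, whose origin is the TCP and whose axes are the flange's). Camera axes: x right, y down, z forward; pixel columns grow to the right and rows downward; lengths in m; the calibration is good to about 2 mm. A picture is of the moment at which its call begins: read the wrist's pose just before it. camera_model takes no time and is no camera call.
- order.finish_job(): hands the job in, once; it reports no verdict.
The state is a dict: "time": time; "q": joint angles; "joint_vel": joint speeds; "joint_torque": joint torques, N m; "tool_pos": TCP position; "tcp_rot": TCP orientation; "wrist_force": force on the tool from outside, world axes, zero at the start; "torque": the same for the moment, N m; "width": opening from 0.0 (shut) to 1.0 (fully open).
Only numpy, scipy, OpenCV 4.12 (cv2) and the standard library are available. Lean on these libraries where they do the work, as an engineer would, in place of code of your own. Each camera call takes 0.05 s, during which the arm holds its last target.

## Task

Push every aluminium link, round nose first, into a lane of the drilling jig, one to a lane, until it sits fully home and straight in the V at the end. Then use the ring spanner on the hexagon screw, tightening clockwise in short strokes between the walls and lifting and reseating it each time, until the keeper bar is fully down. Lay the spanner back flat along its rubber mat, with every link still fully home and the other things on the bench left alone.

Things in the scene. Friction and masses are not known exactly. Their poses are not given: they have to be found in the camera images.
- jig: steel drilling jig fixed on the bench, pose varies. x runs along its three lanes (y = -68, 0, 68 mm) from open mouths to closed ends; origin at bench level, mid lane, where the straight rails begin. Rails 22 mm high; each lane funnels from 65 mm wide at x = -32 to 40 mm at x = 0, then straight, closed by a 90 degree V that centres the link's round nose. Lane floor is the bench (z = 0)
- lane_right (a point): on the jig, the right-hand lane (jig y = -68 mm): where the origin of a link lies when it is fully home, nose first, in the V; jig x = 25 mm, bench level; axes as the jig. The link's square end is then at jig x = -20 mm, in the funnel mouth
- lane_mid (a point): on the jig, the middle lane (jig y = 0 mm): where the origin of a link lies when it is fully home, nose first, in the V; jig x = 25 mm, bench level; axes as the jig. The link's square end is then at jig x = -20 mm, in the funnel mouth
- lane_left (a point): on the jig, the left-hand lane (jig y = 68 mm): where the origin of a link lies when it is fully home, nose first, in the V; jig x = 25 mm, bench level; axes as the jig. The link's square end is then at jig x = -20 mm, in the funnel mouth
- keeper_under (a point): underside of the keeper bar above the mid lane: a dark steel bar across all lanes at jig x = 33 to 57 mm, 276 mm long (y), 14 mm thick, on two upright rods 105 mm tall at y = +-124 mm. Its underside is 60 mm above the bench minus 6.25 mm per rad of the screw, fully down at 37.5 mm. Links cannot be set into the lane ends from above; they slide in under it
- screw_seat (a point): on the jig at x = 20, y = 200 mm: axis of the screw on top of its 64 mm square housing, 45 mm above the bench; a seated spanner's underside rests here; axes as the jig. Above it the screw's hexagon head, 36 mm across flats, 16 mm tall, then a cone up to 22 mm. The spanner fits over it every 60 degrees; about 9 degrees of play each way, so the head lags some 9 degrees behind the spanner
- swing_mid (a point): on the jig, 53 mm from the screw axis midway between the two upright walls (88 mm high, standing 37 to 69 mm from the axis) that limit the spanner. With F the angle of the spanner's handle, clockwise from above, 0 pointing along the jig's -x and 90 degrees along its +y, the handle can swing from F = -15 to F = 80 degrees; it seats when F = screw angle + whole steps of 60 degrees
- screw (a joint): angle of the keeper screw in rad, growing clockwise seen from above (tightening); at 0 two flats of the hexagon face the jig's +-x. Starts at 0 to 0.4; its end stop is at 3.6, where the keeper bar is fully down. Turns against about 0.3 N m of friction and stays where it is left
- spanner: steel ring spanner 16 mm thick, 0.45 kg. Origin: ring centre, underside; x points from handle to ring; z up. Closed ring, a hexagon 39 mm across flats inside (two flats face its +-x), 53 mm outside; handle a straight flat bar 24 mm wide (y) from x = -23 to -185 mm. Balance point about x = -75 mm. Starts on the mat
- spanner_mid (a point): middle of the spanner's length, at its x = -77 mm, underside
- mat: black rubber tool mat fixed on the bench, 300 mm (its x) by 130 mm by 4 mm; origin at the centre of its underside
- link_a: aluminium link, a solid bar 90 mm long (its x), 36 mm wide (y), 35 mm tall, 0.2 to 0.4 kg, with one end rounded at 18 mm radius (the nose, at x = +45 mm, with a bushing in its top) and the other end square (x = -45 mm). Lies flat on the bench. Origin: centre of the underside. One link may be absent
- link_b: aluminium link, a solid bar 90 mm long (its x), 36 mm wide (y), 35 mm tall, 0.2 to 0.4 kg, with one end rounded at 18 mm radius (the nose, at x = +45 mm, with a bushing in its top) and the other end square (x = -45 mm). Lies flat on the bench. Origin: centre of the underside. One link may be absent
- link_c: aluminium link, a solid bar 90 mm long (its x), 36 mm wide (y), 35 mm tall, 0.2 to 0.4 kg, with one end rounded at 18 mm radius (the nose, at x = +45 mm, with a bushing in its top) and the other end square (x = -45 mm). Lies flat on the bench. Origin: centre of the underside. One link may be absent
- spray_can: bystander: grey spray can, 60 mm across, 110 mm tall, standing
- bolt_jar: bystander: glass jar, 64 mm across, 80 mm tall, standing
- tin_mug: bystander: white enamel mug, 80 mm across, 85 mm tall, standing, handle at its +y
- screwdriver: bystander: screwdriver with a black handle, lying along its x
- small_wrench: bystander: small open-ended wrench, lying along its x; not the spanner that fits the screw
- bearing_cup: bystander: dark steel bearing cup, 66 mm across, 30 mm tall
- tape_roll: bystander: black roll of tape, 90 mm across, 24 mm tall, lying flat

How it is judged:
On the way, in this order (a step that is already met when the one before it is completed fails the run):
1. every link is fully home and straight in a lane of the jig (((x of link_a in the frame of lane_right between -0.005 and 0.006 m and y of link_a in the frame of lane_right between -0.005 and 0.005 m and height (world z) of link_a below 0.006 m and angle between the x axis of link_a and the x axis of lane_right, either way round below 0.12 rad and angle between link_a's own z axis and vertical below 0.12 rad) or (x of link_a in the frame of lane_mid between -0.005 and 0.006 m and y of link_a in the frame of lane_mid between -0.005 and 0.005 m and height (world z) of link_a below 0.006 m and angle between the x axis of link_a and the x axis of lane_mid, either way round below 0.12 rad and angle between link_a's own z axis and vertical below 0.12 rad) or (x of link_a in the frame of lane_left between -0.005 and 0.006 m and y of link_a in the frame of lane_left between -0.005 and 0.005 m and height (world z) of link_a below 0.006 m and angle between the x axis of link_a and the x axis of lane_left, either way round below 0.12 rad and angle between link_a's own z axis and vertical below 0.12 rad)) and ((x of link_b in the frame of lane_right between -0.005 and 0.006 m and y of link_b in the frame of lane_right between -0.005 and 0.005 m and height (world z) of link_b below 0.006 m and angle between the x axis of link_b and the x axis of lane_right, either way round below 0.12 rad and angle between link_b's own z axis and vertical below 0.12 rad) or (x of link_b in the frame of lane_mid between -0.005 and 0.006 m and y of link_b in the frame of lane_mid between -0.005 and 0.005 m and height (world z) of link_b below 0.006 m and angle between the x axis of link_b and the x axis of lane_mid, either way round below 0.12 rad and angle between link_b's own z axis and vertical below 0.12 rad) or (x of link_b in the frame of lane_left between -0.005 and 0.006 m and y of link_b in the frame of lane_left between -0.005 and 0.005 m and height (world z) of link_b below 0.006 m and angle between the x axis of link_b and the x axis of lane_left, either way round below 0.12 rad and angle between link_b's own z axis and vertical below 0.12 rad)) and ((x of link_c in the frame of lane_right between -0.005 and 0.006 m and y of link_c in the frame of lane_right between -0.005 and 0.005 m and height (world z) of link_c below 0.006 m and angle between the x axis of link_c and the x axis of lane_right, either way round below 0.12 rad and angle between link_c's own z axis and vertical below 0.12 rad) or (x of link_c in the frame of lane_mid between -0.005 and 0.006 m and y of link_c in the frame of lane_mid between -0.005 and 0.005 m and height (world z) of link_c below 0.006 m and angle between the x axis of link_c and the x axis of lane_mid, either way round below 0.12 rad and angle between link_c's own z axis and vertical below 0.12 rad) or (x of link_c in the frame of lane_left between -0.005 and 0.006 m and y of link_c in the frame of lane_left between -0.005 and 0.005 m and height (world z) of link_c below 0.006 m and angle between the x axis of link_c and the x axis of lane_left, either way round below 0.12 rad and angle between link_c's own z axis and vertical below 0.12 rad))), for 0.2 s.
2. the keeper bar is brought fully down with the spanner on the screw's head (value of joint screw above 3.3 rad and distance between spanner and screw_seat below 0.015 m), for 0.1 s.
At the end, for the whole second after the job is handed in: every link flat in a lane, within 5 mm of home along and across and 0.12 rad of straight; screw beyond 3.3 rad (bar within 2 mm of lowest); spanner flat and at rest on the mat, its middle within 50 mm of the mat's middle each way, within 0.35 rad of its length (all of step 1 and value of joint screw above 3.3 rad and x of spanner_mid in the frame of mat between -0.05 and 0.05 m and y of spanner_mid in the frame of mat between -0.05 and 0.05 m and height (world z) of spanner below 0.012 m and angle between the x axis of spanner and the x axis of mat, either way round below 0.35 rad and angle between spanner's own z axis and vertical below 0.15 rad and linear speed of spanner below 0.02 m/s); the robot touches nothing.
It fails at once if a bystander (can, jar, mug, screwdriver, small wrench, bearing cup or tape roll) is moved more than 40 mm (distance of any of spray_can, bolt_jar, tin_mug, screwdriver, small_wrench, bearing_cup, tape_roll from where it was at the start of the episode above 0.04 m).
Of link_a, link_b, link_c only 2 to 3 are there at a start; the rules pass over those that are not, and their reading is None.
At some moment in a run one of link_a, link_b, link_c may be knocked a few centimetres aside while the robot is not near it.
It also fails if it takes over 210 s, if anything falls off the work surface, if the arm or the gripper's body presses on something with over 40 N, if the wrist force passes 120 N, or if a joint passes its speed limit or range.

## Working session

There is one attempt and no reset: what is moved stays moved. The work goes in short steps, Python scripts to look and compute and a shell command to move; the robot and the scene stay as the last step left them, time stands still between calls to the robot, and variables do not carry over. Pictures are saved under pics/ and viewed, and the job is handed in when it is done.

```bash
ls; mkdir -p pics
cat > h.py <<'E'
import numpy as np, cv2, json
from scipy.spatial.transform import Rotation as R
from workcell import bot, imaging, order
def cam(name, pose=None):
    m=imaging.camera_model(name); f=192/np.tan(np.radians(m['fovy'])/2)
    K=np.array([[f,0,m['cx']],[0,f,m['cy']],[0,0,1.]])
    if name=='wrist':
        s=pose or bot.read_state(); T=np.eye(4);T[:3,:3]=R.from_rotvec(s['tcp_rot']).as_matrix();T[:3,3]=s['tool_pos']
        W=T@np.array(m['tool_from_camera'])
    else: W=np.linalg.inv(np.array(m['camera_from_world']))
    return K,m['k1'],W
def ray(C,uv):
    K,k1,W=C
    uv=np.atleast_2d(np.array(uv,float)); d=np.array([k1,0,0,0,0.])
    n=cv2.undistortPoints(uv.reshape(-1,1,2),K,d).reshape(-1,2)
    D=np.c_[n,np.ones(len(n))]@W[:3,:3].T
    return W[:3,3],D
def onz(C,uv,z):
    o,D=ray(C,uv); t=(z-o[2])/D[:,2]; return o+D*t[:,None]
def proj(C,P):
    K,k1,W=C; P=np.atleast_2d(np.array(P,float)); V=np.linalg.inv(W)
    p=P@V[:3,:3].T+V[:3,3]; n=p[:,:2]/p[:,2:]; r2=(n**2).sum(1)[:,None]
    n=n*(1+k1*r2); return n*K[0,0]+[K[0,2],K[1,2]]
def shot(name,fn):
    s=bot.read_state(); im,d=imaging.read_camera(name)
    np.savez(f'pics/{fn}.npz',im=im,d=d,s=json.dumps({k:(v if isinstance(v,(int,float)) else list(map(float,v))) for k,v in s.items()}))
    cv2.imwrite(f'pics/{fn}.png',im[:,:,::-1]); return im,d,s
def load(name,fn):
    z=np.load(f'pics/{fn}.npz'); s=json.loads(str(z['s'])); return z['im'],z['d'],cam(name,s)
def st():
    s=bot.read_state(); print('t',round(s['time'],2),'p',np.round(s['tool_pos'],4),'r',np.round(s['tcp_rot'],3),'F',np.round(s['wrist_force'],1),'w',round(s['width'],3))
    M=R.from_rotvec(s['tcp_rot']).as_matrix();print('x',np.round(M[:,0],3),'y',np.round(M[:,1],3),'q',np.round(s['q'],2))
E
python3 - <<'E'
from h import *
st()
for n in ['side','top','wrist']:
    shot(n,n+'0'); K,k1,W=cam(n); print(n,K[0,0],K[:2,2],k1,np.round(W,3).tolist())
print(imaging.camera_model('wrist'))
E
```

```text
pics
t 0.0 p [ 0.2507 -0.6263  0.4033] r [-3.083e+00 -5.940e-01  1.000e-03] F [ 0.7 -0.5 -0.7] w 1.001
x [0.928 0.372 0.   ] y [ 0.372 -0.928 -0.002] q [-1.23  0.26  1.61 -0.    1.27 -0.04]
side 357.44366857971204 [256.39516403 193.83050402] -0.10533513312548003 [[-0.77, -0.359, 0.527, -0.099], [-0.638, 0.427, -0.64, 0.66], [0.005, -0.83, -0.558, 0.672], [0.0, 0.0, 0.0, 1.0]]
top 466.5900078970284 [267.82590026 195.18269653] -0.04654486030868238 [[0.022, -0.997, 0.078, 0.39], [-1.0, -0.022, 0.004, -0.025], [-0.002, -0.078, -0.997, 1.401], [0.0, 0.0, 0.0, 1.0]]
wrist 308.8164647124124 [253.58217392 192.52894581] -0.07135735677536731 [[0.373, -0.878, -0.299, 0.326], [-0.928, -0.354, -0.118, -0.595], [-0.002, 0.321, -0.947, 0.373], [0.0, 0.0, 0.0, 1.0]]
{'fovy': 63.74078950876008, 'cx': 253.58217392210528, 'cy': 192.52894580741798, 'k1': -0.07135735677536731, 'tool_from_camera': array([[ 1.49485005e-03, -9.47012423e-01, -3.21193456e-01,
         8.18677624e-02],
       [ 9.99998879e-01,  1.38794635e-03,  5.61798311e-04,
        -7.36277880e-04],
       [-8.62306947e-05, -3.21193936e-01,  9.47013436e-01,
         3.03288689e-02],
       [ 0.00000000e+00,  0.00000000e+00,  0.00000000e+00,
         1.00000000e+00]])}
```

View pics/top0.png

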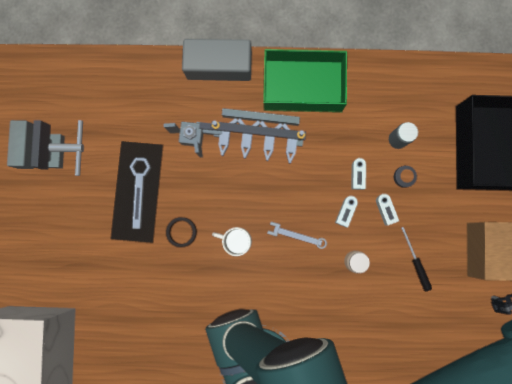

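View pics/side0.png

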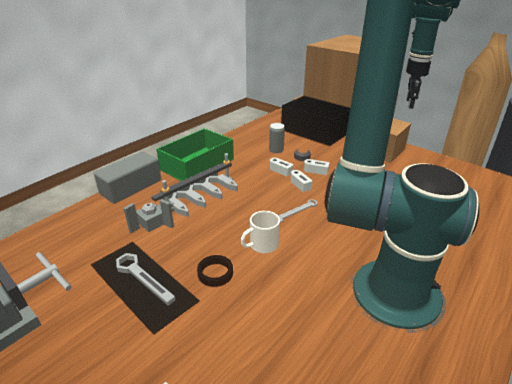

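View pics/wrist0.png

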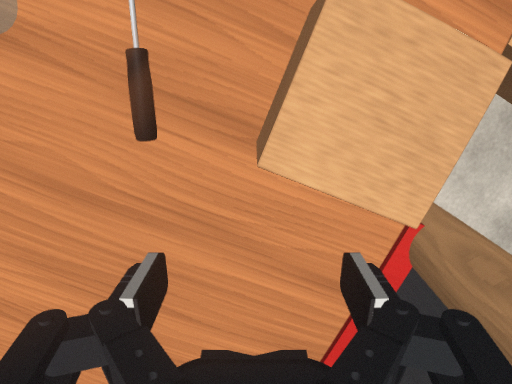

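Run:
```python
from h import *
im,d,C=load('top','top0')
a=im[95:175,155:315,::-1]; cv2.imwrite('pics/c1.png',cv2.resize(a,None,fx=5,fy=5,interpolation=cv2.INTER_CUBIC))
a=im[115:275,330:440,::-1]; cv2.imwrite('pics/c2.png',cv2.resize(a,None,fx=3.75,fy=3.75,interpolation=cv2.INTER_CUBIC))
a=im[130:250,100:200,::-1]; cv2.imwrite('pics/c3.png',cv2.resize(a,None,fx=5,fy=5,interpolation=cv2.INTER_CUBIC))
# links
m=(im.min(2)>165).astype(np.uint8)
n,l,s,c=cv2.connectedComponentsWithStats(m)
for i in range(1,n):
    if s[i,4]>60: print(i,s[i],c[i].round(1),onz(C,c[i],.035).round(3))
```

```text
6 [399 122  19  19 281] [407.9 131.4] [[ 0.697 -0.433  0.035]]
20 [353 158  13  31 263] [359.3 173.9] [[ 0.566 -0.288  0.035]]
22 [379 194  20  31 261] [387.8 209. ] [[ 0.464 -0.373  0.035]]
23 [337 196  20  31 266] [347.1 210.9] [[ 0.456 -0.253  0.035]]
26 [213 228  38  28 615] [235.9 241. ] [[0.362 0.071 0.035]]
30 [350 253  19  20 305] [359.1 262.3] [[ 0.307 -0.289  0.035]]
31 [   0  319   43   65 2684] [ 20.4 351.2] [[0.025 0.693 0.035]]
```

View pics/c1.png

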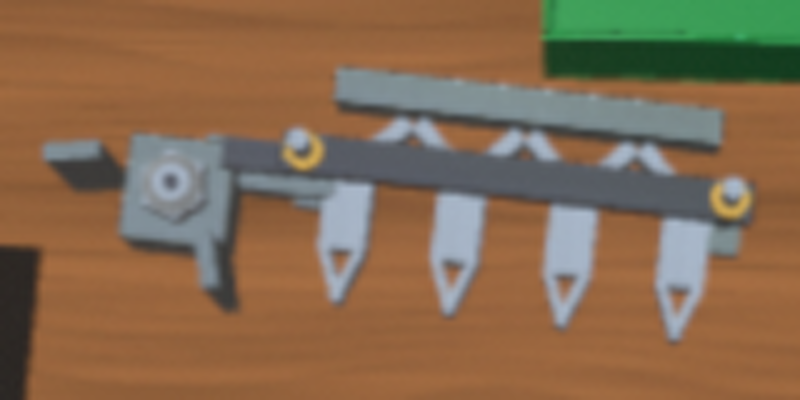

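View pics/c2.png

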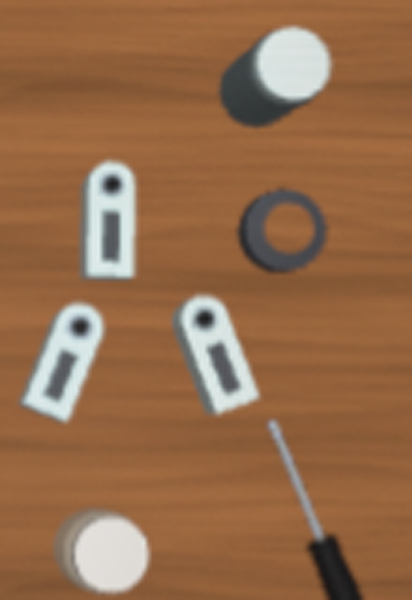

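View pics/c3.png

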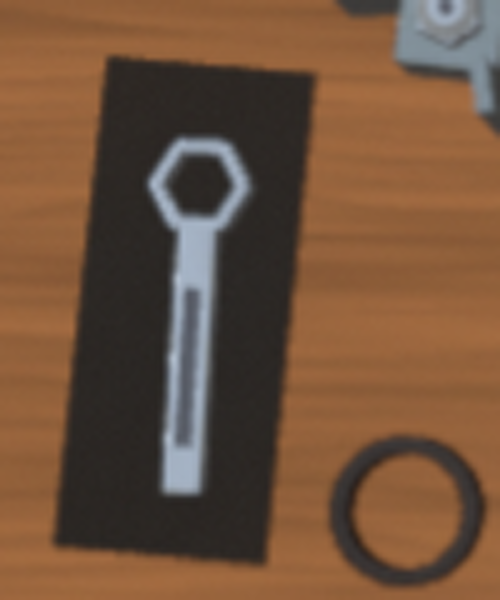

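Run:
```python
from h import *
im,d,C=load('top','top0')
c1=lambda p:np.array(p)/5+[155,95]
c2=lambda p:np.array(p)/3.75+[330,115]
c3=lambda p:np.array(p)/5+[100,130]
# subpixel crop centre: cv2.resize maps x -> (x+.5)/s-.5
fix=lambda p,s,o:(np.array(p)+.5)/s-.5+o
tips=onz(C,[fix(p,5,[155,95]) for p in [(337,303),(449,317),(562,328),(675,340)]],.022)
print(tips)
J=np.array([[-33,102],[-33,34],[-33,-34],[-33,-102]])/1000
head=onz(C,[fix((171,182),5,[155,95])],.067); print('head',head)
A=np.vstack([tips[:,:2],head[:,:2]]); B=np.vstack([J,[[.02,.2]]])
def fit(A,B):
    a=A.mean(0);b=B.mean(0);H=(B-b).T@(A-a);th=np.arctan2(H[0,1]-H[1,0],H[0,0]+H[1,1])
    Rm=np.array([[np.cos(th),-np.sin(th)],[np.sin(th),np.cos(th)]]);t=a-Rm@b
    return th,t,A-(B@Rm.T+t)
th,t,r=fit(A,B);print('jig',np.degrees(th),t,r.round(4))
print('edge dir',np.degrees(np.arctan2(*(tips[0]-tips[3])[[1,0]]))-90)
# links
m=(im.min(2)>150).astype(np.uint8)
for (u,v) in [(359,173),(388,209),(347,211)]:
    mm=np.zeros_like(m);mm[v-22:v+23,u-17:u+18]=m[v-22:v+23,u-17:u+18]
    cs,_=cv2.findContours(mm,cv2.RETR_EXTERNAL,cv2.CHAIN_APPROX_NONE);c=max(cs,key=cv2.contourArea)
    r=cv2.minAreaRect(onz(C,c.reshape(-1,2),.035)[:,:2].astype(np.float32)*1000);print(r)
m=((im.min(2)>100)).astype(np.uint8)
mm=np.zeros_like(m);mm[150:235,125:155]=m[150:235,125:155]
cs,_=cv2.findContours(mm,cv2.RETR_EXTERNAL,cv2.CHAIN_APPROX_NONE);c=max(cs,key=cv2.contourArea)
r=cv2.minAreaRect(onz(C,c.reshape(-1,2),.020)[:,:2].astype(np.float32)*1000);print('spanner',r)
q=onz(C,[fix(p,5,[100,130]) for p in [(200,187),(198,215),(183,493),(107,57),(315,73),(55,545),(265,563)]],.02);print(q)
q=onz(C,[fix(p,5,[100,130]) for p in [(107,57),(315,73),(55,545),(265,563)]],.004);print(q,q.mean(0))
```

```text
[[ 0.61530277  0.12000659  0.022     ]
 [ 0.60825282  0.05285579  0.022     ]
 [ 0.6030577  -0.01472131  0.022     ]
 [ 0.59728968 -0.08223748  0.022     ]]
head [[0.67706168 0.21405404 0.067     ]]
jig -5.1155465218339735 [0.63893713 0.01615356] [[ 0.0001 -0.0007]
 [-0.0008 -0.0001]
 [ 0.      0.    ]
 [ 0.0003  0.0003]
 [ 0.0004  0.0005]]
edge dir -5.089681799142966
((568.975341796875, -287.10650634765625), (89.54769897460938, 35.57985305786133), 0.262342244386673)
((466.30340576171875, -371.76263427734375), (89.94937896728516, 36.79370880126953), 20.973854064941406)
((458.211181640625, -253.09286499023438), (37.417510986328125, 90.8846664428711), 68.85625457763672)
spanner ((497.7068786621094, 363.4031066894531), (209.86480712890625, 57.36909484863281), 2.478616237640381)
[[0.57501187 0.3664125  0.02      ]
 [0.55810444 0.36686277 0.02      ]
 [0.39202037 0.36867153 0.02      ]
 [0.65285565 0.4265356  0.02      ]
 [0.6454286  0.29997135 0.02      ]
 [0.35943023 0.44397455 0.02      ]
 [0.35188342 0.31810634 0.02      ]]
[[0.65589673 0.4317665  0.004     ]
 [0.64838362 0.30373567 0.004     ]
 [0.35907123 0.44940752 0.004     ]
 [0.35143697 0.3220808  0.004     ]] [0.50369714 0.37674762 0.004     ]
```

```bash
python3 -m creep '[{"slide":[0.99,-0.57,0.55],"angular":[0,0,0.2]},{"slide":[0.99,-0.57,0.55],"angular":[0,0,0]},{"slide":[0.99,-0.57,0.55],"angular":[0,0,0]},{"slide":[0.99,-0.57,0.55],"angular":[0,0,0]},{"slide":[0.99,-0.57,0.55],"angular":[0,0,0]}]' 0 60
python3 -m creep '[{"slide":[0.99,-0.57,0.55],"angular":[0,0,0]},{"slide":[0.99,-0.57,0.55],"angular":[0,0,0]},{"slide":[0.99,-0.57,0.55],"angular":[0,0,0]},{"slide":[0.99,-0.57,0.55],"angular":[0,0,0]},{"slide":[0.99,-0.57,0.55],"angular":[0,0,0]}]'
python3 - <<'E'
from h import *
st();shot('wrist','w1')
E
```

```text
time: 0.57
tool_pos: [0.341, -0.5143, 0.3349]
tcp_rot: [-3.089, -0.572, 0.0]
wrist_force: [-0.1, -1.2, 1.1]
width: 0.496
time: 0.98
tool_pos: [0.431, -0.4033, 0.2663]
tcp_rot: [-3.089, -0.573, 0.0]
wrist_force: [0.0, 0.6, 0.2]
width: 0.5
t 0.98 p [ 0.431  -0.4033  0.2663] r [-3.089 -0.573  0.   ] F [0.  0.6 0.2] w 0.5
x [ 0.934  0.359 -0.   ] y [ 0.359 -0.934 -0.   ] q [-0.79  0.23  1.92  0.    0.99  0.41]
```

View pics/w1.png

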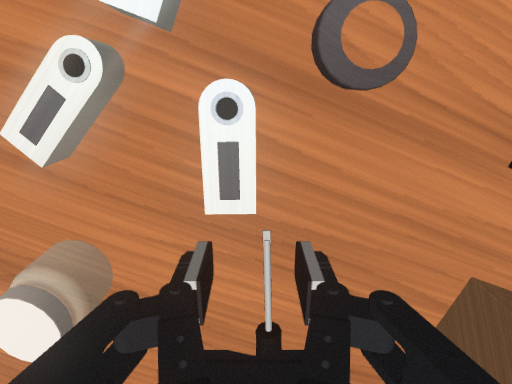

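```bash
cat >> h.py <<'E'
def links(fn,name='wrist',thr=190,amin=2000):
    im,d,C=load(name,fn); m=((im.min(2)>thr)&(im.max(2).astype(int)-im.min(2)<35)).astype(np.uint8)
    cs,_=cv2.findContours(m,cv2.RETR_EXTERNAL,cv2.CHAIN_APPROX_NONE)
    for c in cs:
        if cv2.contourArea(c)<amin: continue
        (x,y),(a,b),t=cv2.minAreaRect(onz(C,c.reshape(-1,2),.035)[:,:2].astype(np.float32)*1000)
        if a<b: a,b,t=b,a,t-90
        print('link',round(x,1),round(y,1),'size',round(a,1),round(b,1),'yaw',round((t+90)%180-90,1),'px',c.reshape(-1,2).mean(0).round())
E
python3 - <<'E'
from h import *
links('w1')
E
```

```text
link 250.7 -261.2 size 70.4 54.2 yaw 2.3 px [ 23. 328.]
link 464.7 -371.3 size 89.4 36.0 yaw 21.7 px [228. 151.]
link 456.3 -253.3 size 90.0 36.1 yaw -21.1 px [54. 98.]
```

```bash
python3 -m creep '[{"slide":[0.92,-0.7,0],"angular":[0,0,-0.18]},{"slide":[0,0,0.9],"angular":[0,0,0]},{"slide":[0,0,0.96],"angular":[0,0,0]},{"slide":[0,0,0.96],"angular":[0,0,0]},{"slide":[0,0,0],"angular":[0,0,0]}]' -0.3 60
python3 - <<'E'
from h import *
st();shot('wrist','w2')
E
```

```text
time: 1.45
tool_pos: [0.4435, -0.3778, 0.1916]
tcp_rot: [-3.077, -0.592, 0.009]
wrist_force: [-0.8, 0.8, -0.8]
width: 0.646
t 1.45 p [ 0.4435 -0.3778  0.1916] r [-3.077 -0.592  0.009] F [-0.8  0.8 -0.8] w 0.646
x [ 0.929  0.371 -0.004] y [ 0.371 -0.929 -0.009] q [-0.75  0.31  1.97 -0.    0.86  0.44]
```

View pics/w2.png

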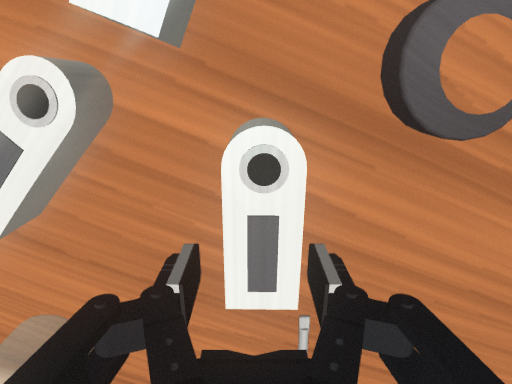

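```bash
python3 -m creep '[{"slide":[0,0,0],"angular":[0,0,0]},{"slide":[0,0,0],"angular":[0,0,0]},{"slide":[0,0,0],"angular":[0,0,0]},{"slide":[0,0,0],"angular":[0,0,0]},{"slide":[0,0,0],"angular":[0,0,0]}]' 1 60
python3 -m creep '[{"slide":[0,0,-0.6],"angular":[0,0,0]},{"slide":[0,0,-0.9],"angular":[0,0,0]},{"slide":[0,0,-0.9],"angular":[0,0,0]},{"slide":[0,0,0],"angular":[0,0,0]}]'
python3 - <<'E'
from h import *
st();shot('wrist','w3');shot('side','s3')
E
```

```text
time: 1.92
tool_pos: [0.4462, -0.3808, 0.1984]
tcp_rot: [3.083, 0.592, 0.003]
wrist_force: [-0.0, -0.6, 3.8]
width: 0.398
time: 2.25
tool_pos: [0.4473, -0.3815, 0.2616]
tcp_rot: [3.078, 0.591, 0.008]
wrist_force: [0.9, -0.7, -1.4]
width: 0.398
t 2.25 p [ 0.4473 -0.3815  0.2616] r [3.078 0.591 0.008] F [ 0.9 -0.7 -1.4] w 0.398
x [0.929 0.37  0.004] y [ 0.37  -0.929  0.008] q [-0.75  0.23  1.93  0.    0.98  0.44]
```

View pics/w3.png

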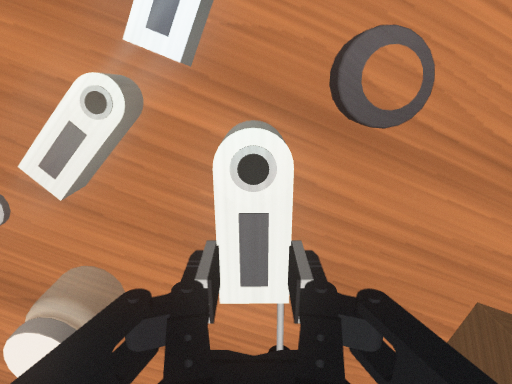

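```bash
cat >> h.py <<'E'
JO=np.array([.6389,.0162]); JY=-5.1
def j2w(x,y,yaw=JY):
    c,s=np.cos(np.radians(JY)),np.sin(np.radians(JY)); x,y=x/1000,y/1000
    return np.array([JO[0]+c*x-s*y,JO[1]+s*x+c*y])
def w2j(p):
    c,s=np.cos(np.radians(JY)),np.sin(np.radians(JY)); d=np.array(p)[:2]-JO
    return np.array([c*d[0]+s*d[1],-s*d[0]+c*d[1]])*1000
def go(x,y,z,yaw,n=None,pr=True):
    "constant rows to reach tcp pose, tool down with tool-x azimuth yaw deg"
    s=bot.read_state(); M=R.from_rotvec(s['tcp_rot']).as_matrix(); p=np.array(s['tool_pos'])
    a=np.radians(yaw); T=np.array([[np.cos(a),np.sin(a),0],[np.sin(a),-np.cos(a),0],[0,0,-1.]])
    w=R.from_matrix(M.T@T).as_rotvec(); dp=M.T@(np.array([x,y,z])-p)
    if n is None: n=int(np.ceil(max(np.linalg.norm(dp)/.0245,np.abs(w).max()/np.radians(4))))
    # solve for constant slide v: sum_k Rk v = dp
    S=sum(R.from_rotvec(w*k/n).as_matrix() for k in range(n)); v=np.linalg.solve(S,dp)
    print('n',n,'slide',np.round(v/.025,3),'ang',np.round(w/n/np.radians(4),3),'dist mm',np.round(dp*1000,1),'rot',np.round(np.degrees(w),1))
def jst():
    s=bot.read_state(); M=R.from_rotvec(s['tcp_rot']).as_matrix()
    print('t',round(s['time'],2),'jig',w2j(s['tool_pos']).round(1),'z',round(s['tool_pos'][2]*1000,1),'yaw-jig',round(np.degrees(np.arctan2(M[1,0],M[0,0]))-JY,2),'F',np.round(s['wrist_force'],1),'T',np.round(s['torque'],2),'w',round(s['width'],3))
E
python3 - <<'E'
from h import *
im,d,C=load('wrist','w3')
s=json.loads(str(np.load('pics/w3.npz')['s']))
m=((im.min(2)>190)).astype(np.uint8)
cs,_=cv2.findContours(m,cv2.RETR_EXTERNAL,cv2.CHAIN_APPROX_NONE)
c=[c for c in cs if cv2.pointPolygonTest(c,(290.,240.),False)>=0 or cv2.pointPolygonTest(c,(230.,240.),False)>=0][0]
P=onz(C,c.reshape(-1,2),.098)-np.array(s['tool_pos']); M=R.from_rotvec(s['tcp_rot']).as_matrix()
Q=P@M*1000; print(Q.min(0),Q.max(0)); print(cv2.minAreaRect(Q[:,:2].astype(np.float32)))
x,y=j2w(-101,68); go(x,y,.25,JY)
E
```

```text
[-25.82175473 -19.01058806 163.40221496] [ 65.71763894  17.48113456 163.95577051]
((19.905166625976562, -0.7925128936767578), (36.1143684387207, 91.67252349853516), 89.55097961425781)
n 20 slide [ 0.345 -0.912  0.014] ang [ 0.002 -0.001  0.335] dist mm [ 266.6 -403.2    7. ] rot [ 0.1 -0.1 26.8]
```

View pics/s3.png

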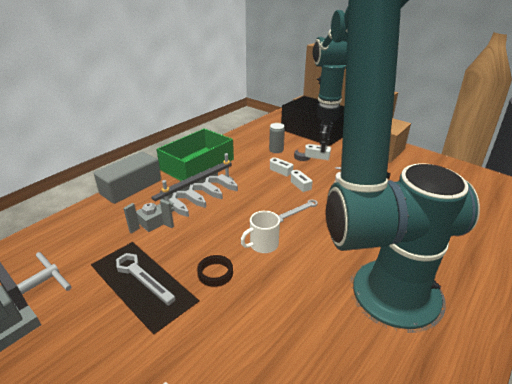

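```bash
python3 -m creep '[{"slide":[0.345,-0.912,0],"angular":[0,0,0.335]},{"slide":[0.345,-0.912,0],"angular":[0,0,0.335]},{"slide":[0.345,-0.912,0],"angular":[0,0,0.335]},{"slide":[0.345,-0.912,0],"angular":[0,0,0.335]},{"slide":[0.345,-0.912,0],"angular":[0,0,0.335]}]'
python3 -m creep '[{"slide":[0.345,-0.912,0],"angular":[0,0,0.335]},{"slide":[0.345,-0.912,0],"angular":[0,0,0.335]},{"slide":[0.345,-0.912,0],"angular":[0,0,0.335]},{"slide":[0.345,-0.912,0],"angular":[0,0,0.335]},{"slide":[0.345,-0.912,0],"angular":[0,0,0.335]}]'
python3 -m creep '[{"slide":[0.345,-0.912,0],"angular":[0,0,0.335]},{"slide":[0.345,-0.912,0],"angular":[0,0,0.335]},{"slide":[0.345,-0.912,0],"angular":[0,0,0.335]},{"slide":[0.345,-0.912,0],"angular":[0,0,0.335]},{"slide":[0.345,-0.912,0],"angular":[0,0,0.335]}]'
python3 -m creep '[{"slide":[0.345,-0.912,0],"angular":[0,0,0.335]},{"slide":[0.345,-0.912,0],"angular":[0,0,0.335]},{"slide":[0.345,-0.912,0],"angular":[0,0,0.335]},{"slide":[0.345,-0.912,0],"angular":[0,0,0.335]},{"slide":[0.345,-0.912,0],"angular":[0,0,0.335]}]'
python3 - <<'E'
from h import *
shot('wrist','w4');jst()
x,y=j2w(-101,68); go(x,y,.1985,JY)
E
```

```text
time: 2.77
tool_pos: [0.4479, -0.2566, 0.2543]
tcp_rot: [-3.112, -0.408, 0.005]
wrist_force: [0.2, 0.6, -1.5]
width: 0.397
time: 3.18
tool_pos: [0.4657, -0.1362, 0.2545]
tcp_rot: [-3.132, -0.226, 0.005]
wrist_force: [-0.1, -0.7, -2.5]
width: 0.397
time: 3.6
tool_pos: [0.4974, -0.0188, 0.2545]
tcp_rot: [-3.141, -0.043, 0.006]
wrist_force: [1.1, 0.1, -2.3]
width: 0.398
time: 4.02
tool_pos: [0.5428, 0.0942, 0.2543]
tcp_rot: [3.138, -0.14, -0.006]
wrist_force: [1.0, 0.7, -2.6]
width: 0.398
t 4.07 jig [-101.    72.3] z 254.9 yaw-jig -0.05 F [ 3.4  1.9 -2.3] T [ 0.16 -0.12  0.07] w 0.4
n 3 slide [0.    0.059 0.752] ang [-0.013  0.003 -0.004] dist mm [ 0.   4.4 56.4] rot [-0.2  0.  -0.1]
```

View pics/w4.png

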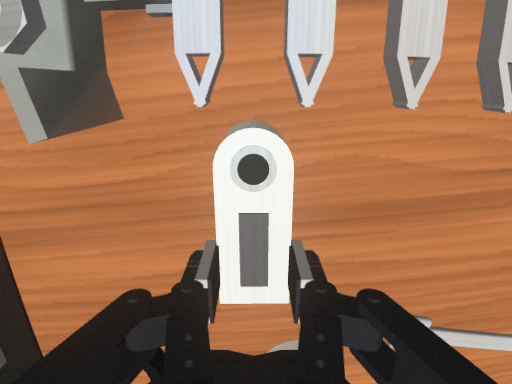

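Run:
```python
from h import *
im,d,C=load('wrist','w4')
P=onz(C,[(201,105),(307,105.5),(412.5,107.5)],.022)
for p in P: print(w2j(p))
x,y=j2w(-101,68); go(x,y,.199,JY,3)
```

```text
[-31.84200201 102.41735536]
[-32.06813026  35.22999787]
[-32.2670515  -33.55527657]
n 3 slide [0.    0.059 0.746] ang [-0.013  0.003 -0.004] dist mm [ 0.   4.4 55.9] rot [-0.2  0.  -0.1]
```

```bash
python3 -m creep '[{"slide":[0,0.18,0.74],"angular":[0,0,0]},{"slide":[0,0,0.74],"angular":[0,0,0]},{"slide":[0,0,0.7],"angular":[0,0,0]},{"slide":[0,0,0],"angular":[0,0,0]}]'
python3 - <<'E'
from h import *
jst()
E
python3 -m creep '[{"slide":[0.7,0,0],"angular":[0,0,0]},{"slide":[0.7,0,0],"angular":[0,0,0]},{"slide":[0.7,0,0],"angular":[0,0,0]}]'
python3 - <<'E'
from h import *
jst();shot('wrist','w5')
E
```

```text
time: 4.4
tool_pos: [0.5413, 0.0884, 0.198]
tcp_rot: [3.138, -0.138, -0.01]
wrist_force: [-0.9, -1.3, -2.7]
width: 0.403
t 4.4 jig [-103.6   63.2] z 198.0 yaw-jig 0.06 F [-0.9 -1.3 -2.7] T [0.01 0.12 0.03] w 0.403
time: 4.65
tool_pos: [0.5925, 0.085, 0.1999]
tcp_rot: [-3.136, 0.141, 0.02]
wrist_force: [-22.1, 19.0, 4.6]
width: 0.399
t 4.65 jig [-52.3  64.4] z 199.9 yaw-jig -0.04 F [-22.1  19.    4.6] T [3.64 4.03 0.53] w 0.399
```

View pics/w5.png

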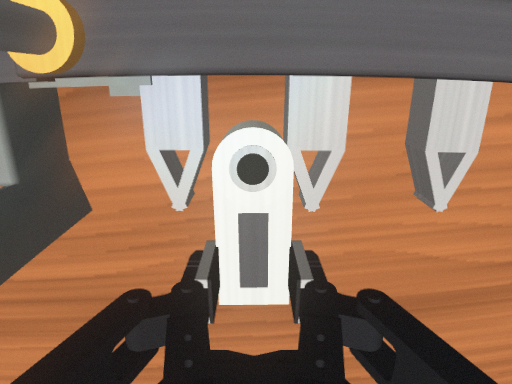

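```bash
python3 -m creep '[{"slide":[-0.1,-0.16,0],"angular":[0,0,0]},{"slide":[0,0,0],"angular":[0,0,0]},{"slide":[0.4,0,0],"angular":[0,0,0]},{"slide":[0.4,0,0],"angular":[0,0,0]},{"slide":[0,0,0],"angular":[0,0,0]}]'
python3 - <<'E'
from h import *
jst()
E
```

```text
time: 5.12
tool_pos: [0.616, 0.0858, 0.2031]
tcp_rot: [-3.138, 0.139, -0.007]
wrist_force: [-0.2, -0.8, -1.5]
width: 0.399
t 5.12 jig [-29.   67.3] z 203.1 yaw-jig 0.02 F [-0.2 -0.8 -1.5] T [-0.01  0.   -0.06] w 0.399
```

```bash
python3 -m creep '[{"slide":[0.4,0,0.14],"angular":[0,0,0]},{"slide":[0.4,0,0],"angular":[0,0,0]},{"slide":[0.3,0,0],"angular":[0,0,0]},{"slide":[0,0,0],"angular":[0,0,0]},{"slide":[0,0,0],"angular":[0,0,0]}]'
python3 - <<'E'
from h import *
jst()
E
```

```text
time: 5.53
tool_pos: [0.6415, 0.0837, 0.1987]
tcp_rot: [-3.138, 0.139, -0.0]
wrist_force: [-0.1, 0.1, -3.0]
width: 0.402
t 5.53 jig [-3.4 67.5] z 198.7 yaw-jig 0.01 F [-0.1  0.1 -3. ] T [ 0.08  0.1  -0.06] w 0.402
```

```bash
python3 -m creep '[{"slide":[0.24,0,0],"angular":[0,0,0]},{"slide":[0.08,0,0],"angular":[0,0,0]},{"slide":[0,0,0],"angular":[0,0,0]},{"slide":[0,0,0],"angular":[0,0,0]}]'
python3 - <<'E'
from h import *
jst()
E
```

```text
time: 5.87
tool_pos: [0.6477, 0.0835, 0.198]
tcp_rot: [-3.138, 0.139, 0.005]
wrist_force: [-4.3, 2.2, -0.9]
width: 0.398
t 5.87 jig [ 2.8 67.9] z 198.0 yaw-jig 0.04 F [-4.3  2.2 -0.9] T [0.33 0.86 0.04] w 0.398
```

```bash
python3 -m creep '[{"slide":[0.12,0,0],"angular":[0,0,0]},{"slide":[0.08,0,0],"angular":[0,0,0]},{"slide":[0,0,0],"angular":[0,0,0]},{"slide":[0,0,0],"angular":[0,0,0]}]'
python3 - <<'E'
from h import *
jst();shot('wrist','w6')
E
```

```text
time: 6.2
tool_pos: [0.6499, 0.0839, 0.1972]
tcp_rot: [-3.138, 0.139, 0.019]
wrist_force: [-14.2, 4.0, 4.1]
width: 0.401
t 6.2 jig [ 5.  68.4] z 197.2 yaw-jig 0.04 F [-14.2   4.    4.1] T [0.81 2.35 0.06] w 0.401
```

View pics/w6.png

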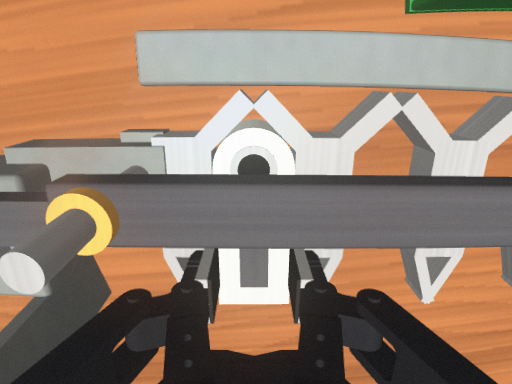

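```bash
python3 -m creep '[{"slide":[0,0,0],"angular":[0,0,0]},{"slide":[0,0,0],"angular":[0,0,0]},{"slide":[-0.1,0,-0.5],"angular":[0,0,0]},{"slide":[0,0,-0.99],"angular":[0,0,0]},{"slide":[0,0,-0.99],"angular":[0,0,0]}]' -0.15
python3 - <<'E'
from h import *
jst();shot('wrist','w7');links('w7')
go(.4376,-.2461,.250,-21.1)
E
```

```text
time: 6.67
tool_pos: [0.6513, 0.0827, 0.2618]
tcp_rot: [3.138, -0.139, 0.0]
wrist_force: [0.3, 0.4, 0.7]
width: 0.574
t 6.67 jig [ 6.5 67.4] z 261.8 yaw-jig 0.03 F [0.3 0.4 0.7] T [0.03 0.02 0.  ] w 0.574
link 640.7 71.5 size 62.5 44.5 yaw 85.0 px [268. 222.]
link 706.6 15.1 size 218.3 32.5 yaw 84.7 px [343. 129.]
n 17 slide [-0.329  0.87   0.042] ang [-0.003 -0.009  0.236] dist mm [-186.8  347.    16.5] rot [-0.2 -0.6 16. ]
```

View pics/w7.png

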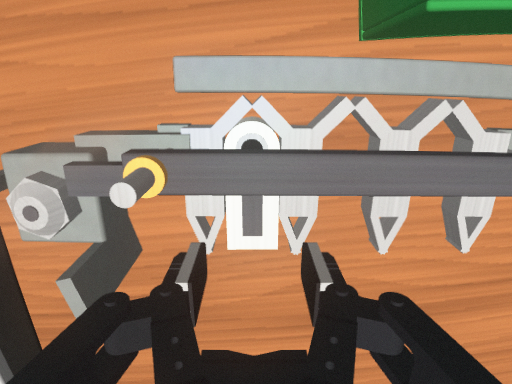

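```bash
python3 - <<'E'
from h import *
im,d,C=load('wrist','w7')
for p in onz(C,[(228,249.5),(278,249.5),(225,198),(279,198)],.035): print(w2j(p))
for p in onz(C,[(208,252),(295.5,253),(382,252)],.022): print(w2j(p))
E
python3 -m creep '[{"slide":[-0.33,0.87,0.04],"angular":[0,0,0.236]},{"slide":[-0.33,0.87,0.04],"angular":[0,0,0.236]},{"slide":[-0.33,0.87,0.04],"angular":[0,0,0.236]},{"slide":[-0.33,0.87,0.04],"angular":[0,0,0.236]},{"slide":[-0.33,0.87,0.04],"angular":[0,0,0.236]}]'
python3 -m creep '[{"slide":[-0.33,0.87,0.04],"angular":[0,0,0.236]},{"slide":[-0.33,0.87,0.04],"angular":[0,0,0.236]},{"slide":[-0.33,0.87,0.04],"angular":[0,0,0.236]},{"slide":[-0.33,0.87,0.04],"angular":[0,0,0.236]},{"slide":[-0.33,0.87,0.04],"angular":[0,0,0.236]}]'
python3 -m creep '[{"slide":[-0.33,0.87,0.04],"angular":[0,0,0.236]},{"slide":[-0.33,0.87,0.04],"angular":[0,0,0.236]},{"slide":[-0.33,0.87,0.04],"angular":[0,0,0.236]},{"slide":[-0.33,0.87,0.04],"angular":[0,0,0.236]},{"slide":[-0.33,0.5,0.04],"angular":[0,0,0.236]}]' -0.3
python3 - <<'E'
from h import *
st();shot('wrist','w8');links('w8')
go(.4376,-.2461,.250,-21.1)
E
```

```text
[-21.73771517  85.74306325]
[-21.66253706  49.80474977]
[17.59332803 86.76318707]
[17.66837361 50.2503434 ]
[-31.27288611 102.418667  ]
[-31.99847757  35.03711372]
[-31.58802929 -32.7149574 ]
time: 7.13
tool_pos: [0.5977, -0.0211, 0.2578]
tcp_rot: [3.13, -0.269, 0.007]
wrist_force: [1.2, 0.4, 0.6]
width: 0.569
time: 7.55
tool_pos: [0.5352, -0.1195, 0.2527]
tcp_rot: [3.115, -0.398, 0.007]
wrist_force: [0.3, -0.5, -0.9]
width: 0.577
time: 7.97
tool_pos: [0.4675, -0.2042, 0.2477]
tcp_rot: [3.095, -0.527, 0.007]
wrist_force: [0.2, -0.2, 0.3]
width: 0.652
t 7.97 p [ 0.4675 -0.2042  0.2477] r [ 3.095 -0.527  0.007] F [ 0.2 -0.2  0.3] w 0.652
x [ 0.944 -0.331  0.005] y [-0.331 -0.944  0.001] q [-0.46  0.11  2.1  -0.    0.93  1.45]
link 456.5 -253.6 size 89.8 36.0 yaw -21.1 px [330. 216.]
link 551.6 -287.5 size 57.8 36.3 yaw -0.4 px [344.  45.]
n 3 slide [-0.164  0.648 -0.038] ang [ 0.01  -0.01   0.141] dist mm [-12.8  48.5  -2.8] rot [ 0.1 -0.1  1.7]
```

View pics/w8.png

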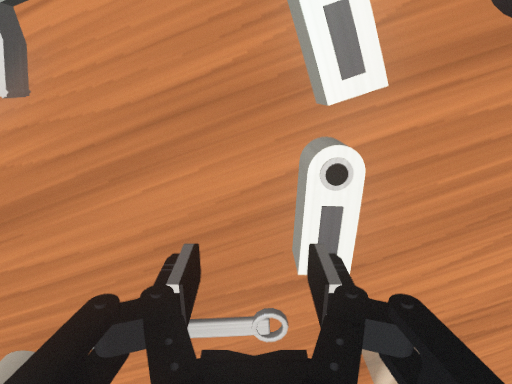

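```bash
python3 -m creep '[{"slide":[-0.164,0.648,0],"angular":[0,0,0.141]},{"slide":[-0.164,0.648,0],"angular":[0,0,0.141]},{"slide":[-0.164,0.648,0],"angular":[0,0,0.141]},{"slide":[0,0,0],"angular":[0,0,0]},{"slide":[0,0,0],"angular":[0,0,0]}]'
python3 - <<'E'
from h import *
st()
go(.4378,-.2464,.198,-21.1)
E
```

```text
time: 8.43
tool_pos: [0.44, -0.2443, 0.2471]
tcp_rot: [3.088, -0.572, 0.005]
wrist_force: [-0.4, -0.1, 0.3]
width: 0.649
t 8.43 p [ 0.44   -0.2443  0.2471] r [ 3.088 -0.572  0.005] F [-0.4 -0.1  0.3] w 0.649
x [ 0.934 -0.358  0.003] y [-0.358 -0.934  0.   ] q [-0.56  0.1   2.12  0.    0.93  1.38]
n 3 slide [-0.018  0.037  0.654] ang [ 0.002 -0.015  0.008] dist mm [-1.4  2.7 49.1] rot [ 0.  -0.2  0.1]
```

```bash
python3 -m creep '[{"slide":[-0.05,0.11,0.65],"angular":[0,0,0]},{"slide":[0,0,0.65],"angular":[0,0,0]},{"slide":[0,0,0.65],"angular":[0,0,0]},{"slide":[0,0,0],"angular":[0,0,0]},{"slide":[0,0,0],"angular":[0,0,0]}]'
python3 -m creep '[{"slide":[0,0,0],"angular":[0,0,0]},{"slide":[0,0,0],"angular":[0,0,0]},{"slide":[0,0,0],"angular":[0,0,0]},{"slide":[0,0,0],"angular":[0,0,0]},{"slide":[0,0,0],"angular":[0,0,0]}]' 1 60
python3 - <<'E'
from h import *
st()
E
python3 -m creep '[{"slide":[0,0,-0.6],"angular":[0,0,0]},{"slide":[0,0,-0.9],"angular":[0,0,0]},{"slide":[0,0,-0.9],"angular":[0,0,0]},{"slide":[0,0,0],"angular":[0,0,0]},{"slide":[0,0,0],"angular":[0,0,0]}]'
python3 - <<'E'
from h import *
st();shot('wrist','w9')
x,y=j2w(-101,0); go(x,y,.26,JY)
E
```

```text
time: 8.85
tool_pos: [0.4375, -0.2449, 0.1966]
tcp_rot: [-3.089, 0.569, 0.002]
wrist_force: [0.3, 0.5, 0.5]
width: 0.653
time: 9.27
tool_pos: [0.4383, -0.246, 0.1986]
tcp_rot: [3.089, -0.57, 0.005]
wrist_force: [-0.4, 1.3, 7.1]
width: 0.396
t 9.27 p [ 0.4383 -0.246   0.1986] r [ 3.089 -0.57   0.005] F [-0.4  1.3  7.1] w 0.396
x [ 0.934 -0.357  0.003] y [-0.357 -0.934  0.   ] q [-0.56  0.17  2.15  0.    0.83  1.37]
time: 9.68
tool_pos: [0.4378, -0.2459, 0.258]
tcp_rot: [3.088, -0.57, 0.005]
wrist_force: [-0.4, -1.3, -4.1]
width: 0.398
t 9.68 p [ 0.4378 -0.2459  0.258 ] r [ 3.088 -0.57   0.005] F [-0.4 -1.3 -4.1] w 0.398
x [ 0.934 -0.357  0.003] y [-0.357 -0.934  0.001] q [-0.56  0.08  2.11  0.    0.95  1.37]
n 12 slide [ 0.115 -0.959 -0.012] ang [ 0.     0.    -0.329] dist mm [  -2.  -289.    -3.5] rot [  0.    0.  -15.8]
```

View pics/w9.png

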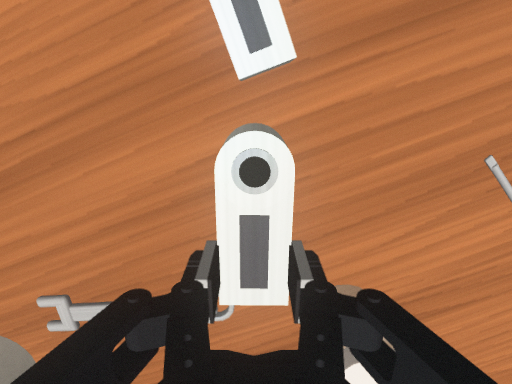

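```bash
python3 -m creep '[{"slide":[0.115,-0.96,0],"angular":[0,0,-0.329]},{"slide":[0.115,-0.96,0],"angular":[0,0,-0.329]},{"slide":[0.115,-0.96,0],"angular":[0,0,-0.329]},{"slide":[0.115,-0.96,0],"angular":[0,0,-0.329]},{"slide":[0.115,-0.96,0],"angular":[0,0,-0.329]}]'
python3 -m creep '[{"slide":[0.115,-0.96,0],"angular":[0,0,-0.329]},{"slide":[0.115,-0.96,0],"angular":[0,0,-0.329]},{"slide":[0.115,-0.96,0],"angular":[0,0,-0.329]},{"slide":[0.115,-0.96,0],"angular":[0,0,-0.329]},{"slide":[0.115,-0.96,0],"angular":[0,0,-0.329]}]'
python3 -m creep '[{"slide":[0.115,-0.96,0],"angular":[0,0,-0.329]},{"slide":[0.115,-0.96,0],"angular":[0,0,-0.329]},{"slide":[0,0,0],"angular":[0,0,0]},{"slide":[0,0,0],"angular":[0,0,0]}]'
python3 - <<'E'
from h import *
jst()
x,y=j2w(-90,0); go(x,y,.1985,JY,3)
E
```

```text
time: 10.15
tool_pos: [0.4877, -0.1349, 0.2545]
tcp_rot: [-3.116, 0.391, 0.006]
wrist_force: [0.1, 0.4, -3.7]
width: 0.396
time: 10.57
tool_pos: [0.526, -0.0204, 0.2544]
tcp_rot: [-3.134, 0.211, 0.007]
wrist_force: [0.5, -0.0, -3.0]
width: 0.401
time: 10.9
tool_pos: [0.5377, 0.0263, 0.2546]
tcp_rot: [3.138, -0.137, -0.006]
wrist_force: [-0.4, -0.3, -3.8]
width: 0.4
t 10.9 jig [-101.7    1. ] z 254.6 yaw-jig 0.11 F [-0.4 -0.3 -3.8] T [-0.04  0.08 -0.01] w 0.4
n 3 slide [0.158 0.014 0.748] ang [0.002 0.019 0.01 ] dist mm [11.9  1.  56.1] rot [0.  0.2 0.1]
```

```bash
python3 -m creep '[{"slide":[0.16,0.03,0.74],"angular":[0,0,0]},{"slide":[0.16,0,0.74],"angular":[0,0,0]},{"slide":[0.16,0,0.7],"angular":[0,0,0]},{"slide":[0,0,0],"angular":[0,0,0]},{"slide":[0,0,0],"angular":[0,0,0]}]'
python3 - <<'E'
from h import *
jst()
E
```

```text
time: 11.32
tool_pos: [0.5492, 0.0225, 0.2005]
tcp_rot: [3.138, -0.142, -0.008]
wrist_force: [0.4, 0.3, -2.8]
width: 0.402
t 11.32 jig [-89.9  -1.7] z 200.5 yaw-jig -0.08 F [ 0.4  0.3 -2.8] T [0.01 0.07 0.05] w 0.402
```

```bash
python3 -m creep '[{"slide":[0.4,-0.08,0.04],"angular":[0,0,0]},{"slide":[0.7,0,0],"angular":[0,0,0]},{"slide":[0.7,0,0],"angular":[0,0,0]},{"slide":[0.7,0,0],"angular":[0,0,0]},{"slide":[0,0,0],"angular":[0,0,0]}]'
python3 - <<'E'
from h import *
jst()
E
```

```text
time: 11.73
tool_pos: [0.6172, 0.0192, 0.2038]
tcp_rot: [-3.138, 0.141, -0.012]
wrist_force: [1.3, -0.5, -1.9]
width: 0.4
t 11.73 jig [-21.8   1.1] z 203.8 yaw-jig -0.05 F [ 1.3 -0.5 -1.9] T [-0.02  0.01  0.06] w 0.4
```

```bash
python3 -m creep '[{"slide":[0.4,0.02,0.14],"angular":[0,0,0]},{"slide":[0.4,0,0],"angular":[0,0,0]},{"slide":[0,0,0],"angular":[0,0,0]},{"slide":[0.2,0,0],"angular":[0,0,0]},{"slide":[0,0,0],"angular":[0,0,0]}]'
python3 - <<'E'
from h import *
jst()
E
```

```text
time: 12.15
tool_pos: [0.6383, 0.017, 0.198]
tcp_rot: [-3.138, 0.141, -0.001]
wrist_force: [0.0, -0.2, -3.1]
width: 0.4
t 12.15 jig [-0.7  0.7] z 198.0 yaw-jig -0.03 F [ 0.  -0.2 -3.1] T [-0.03  0.05 -0.07] w 0.4
```

```bash
python3 -m creep '[{"slide":[0.14,0,0],"angular":[0,0,0]},{"slide":[0.12,0,0],"angular":[0,0,0]},{"slide":[0.08,0,0],"angular":[0,0,0]},{"slide":[0,0,0],"angular":[0,0,0]},{"slide":[0,0,0],"angular":[0,0,0]}]'
python3 - <<'E'
from h import *
jst()
E
```

```text
time: 12.57
tool_pos: [0.6439, 0.0165, 0.1976]
tcp_rot: [3.138, -0.14, -0.012]
wrist_force: [-9.3, -0.3, 4.1]
width: 0.398
t 12.57 jig [5.  0.7] z 197.6 yaw-jig -0.02 F [-9.3 -0.3  4.1] T [-0.01  1.5   0.05] w 0.398
```

```bash
python3 -m creep '[{"slide":[0.06,0,0],"angular":[0,0,0]},{"slide":[0,0,0],"angular":[0,0,0]},{"slide":[0,0,0],"angular":[0,0,0]},{"slide":[0,0,0],"angular":[0,0,0]}]' 
python3 -m creep '[{"slide":[0,0,0],"angular":[0,0,0]},{"slide":[0,0,0],"angular":[0,0,0]},{"slide":[-0.1,0,-0.5],"angular":[0,0,0]},{"slide":[0,0,-0.99],"angular":[0,0,0]},{"slide":[0,0,-0.99],"angular":[0,0,0]}]' -0.15
python3 - <<'E'
from h import *
jst();shot('wrist','w10')
go(.549,-.2871,.250,0)
E
```

```text
time: 12.9
tool_pos: [0.6445, 0.0165, 0.1976]
tcp_rot: [3.138, -0.14, -0.017]
wrist_force: [-13.3, 0.2, 7.5]
width: 0.399
time: 13.32
tool_pos: [0.645, 0.0164, 0.2607]
tcp_rot: [3.138, -0.14, -0.002]
wrist_force: [0.3, -0.6, 0.3]
width: 0.573
t 13.32 jig [6.  0.7] z 260.7 yaw-jig -0.02 F [ 0.3 -0.6  0.3] T [ 0.03 -0.06  0.07] w 0.573
n 14 slide [-0.241  0.88   0.05 ] ang [-0.    -0.01  -0.091] dist mm [-71.5 311.1  17. ] rot [-0.  -0.6 -5.1]
```

View pics/w10.png

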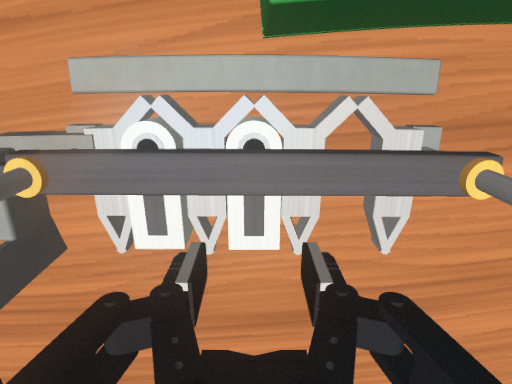

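```bash
python3 -m creep '[{"slide":[-0.24,0.88,0.04],"angular":[0,0,-0.091]},{"slide":[-0.24,0.88,0.04],"angular":[0,0,-0.091]},{"slide":[-0.24,0.88,0.04],"angular":[0,0,-0.091]},{"slide":[-0.24,0.88,0.04],"angular":[0,0,-0.091]},{"slide":[-0.24,0.88,0.04],"angular":[0,0,-0.091]}]' -0.3
python3 -m creep '[{"slide":[-0.24,0.88,0.04],"angular":[0,0,-0.091]},{"slide":[-0.24,0.88,0.04],"angular":[0,0,-0.091]},{"slide":[-0.24,0.88,0.04],"angular":[0,0,-0.091]},{"slide":[-0.24,0.88,0.04],"angular":[0,0,-0.091]},{"slide":[-0.24,0.88,0.04],"angular":[0,0,-0.091]}]'
python3 -m creep '[{"slide":[-0.24,0.88,0.04],"angular":[0,0,-0.091]},{"slide":[-0.24,0.88,0.04],"angular":[0,0,-0.091]},{"slide":[0,0,0],"angular":[0,0,-0.1]},{"slide":[0,0,0],"angular":[0,0,-0.1]}]'
python3 - <<'E'
from h import *
st();shot('wrist','w11');links('w11')
go(.549,-.2871,.250,0)
E
```

```text
time: 13.78
tool_pos: [0.6072, -0.0919, 0.2568]
tcp_rot: [3.14, -0.089, 0.005]
wrist_force: [-0.1, 0.0, 0.1]
width: 0.649
time: 14.2
tool_pos: [0.5723, -0.2008, 0.2517]
tcp_rot: [3.14, -0.04, 0.005]
wrist_force: [0.5, 0.4, 0.9]
width: 0.649
time: 14.53
tool_pos: [0.5592, -0.2445, 0.2494]
tcp_rot: [3.141, -0.002, 0.004]
wrist_force: [0.0, 0.7, 0.1]
width: 0.651
t 14.53 p [ 0.5592 -0.2445  0.2494] r [ 3.141e+00 -2.000e-03  4.000e-03] F [0.  0.7 0.1] w 0.651
x [ 1.    -0.001  0.002] y [-0.001 -1.     0.001] q [-0.45  0.28  1.89  0.    0.97  1.12]
link 567.9 -287.8 size 89.7 36.1 yaw -0.4 px [319. 210.]
n 2 slide [-0.208  0.869 -0.018] ang [ 0.003 -0.014  0.002] dist mm [-10.4  43.5  -0.9] rot [ 0.  -0.1  0. ]
```

View pics/w11.png

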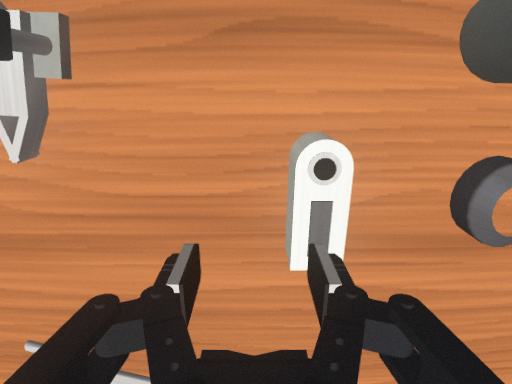

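```bash
python3 -m creep '[{"slide":[-0.23,0.87,0],"angular":[0,0,0.05]},{"slide":[-0.23,0.87,0],"angular":[0,0,0.05]},{"slide":[0,0,0],"angular":[0,0,0]},{"slide":[0,0,0.6],"angular":[0,0,0]},{"slide":[0,0,0.6],"angular":[0,0,0]}]'
python3 - <<'E'
from h import *
st()
go(.548,-.288,.198,-.4)
E
```

```text
time: 15.0
tool_pos: [0.5488, -0.2864, 0.2196]
tcp_rot: [3.14, -0.009, 0.006]
wrist_force: [-0.4, -0.1, -0.2]
width: 0.651
t 15.0 p [ 0.5488 -0.2864  0.2196] r [ 3.14  -0.009  0.006] F [-0.4 -0.1 -0.2] w 0.651
x [ 1.    -0.006  0.004] y [-0.006 -1.     0.002] q [-0.52  0.33  1.89  0.    0.92  1.05]
n 1 slide [-0.036  0.064  0.863] ang [ 0.022 -0.055  0.016] dist mm [-0.9  1.6 21.6] rot [ 0.1 -0.2  0.1]
```

```bash
python3 -m creep '[{"slide":[-0.04,0.06,0.8],"angular":[0,0,0]},{"slide":[0,0,0],"angular":[0,0,0]},{"slide":[0,0,0],"angular":[0,0,0]}]'
python3 -m creep '[{"slide":[0,0,0],"angular":[0,0,0]},{"slide":[0,0,0],"angular":[0,0,0]},{"slide":[0,0,0],"angular":[0,0,0]},{"slide":[0,0,0],"angular":[0,0,0]},{"slide":[0,0,0],"angular":[0,0,0]}]' 1 60
python3 - <<'E'
from h import *
st()
E
python3 -m creep '[{"slide":[0,0,-0.6],"angular":[0,0,0]},{"slide":[0,0,-0.9],"angular":[0,0,0]},{"slide":[0,0,-0.9],"angular":[0,0,0]},{"slide":[0,0,0],"angular":[0,0,0]},{"slide":[0,0,0],"angular":[0,0,0]}]'
python3 - <<'E'
from h import *
st();shot('wrist','w12')
x,y=j2w(-90,-68); go(x,y,.255,JY)
E
```

```text
time: 15.25
tool_pos: [0.5463, -0.2867, 0.197]
tcp_rot: [-3.14, 0.008, 0.004]
wrist_force: [-0.2, -0.2, 0.0]
width: 0.649
time: 15.67
tool_pos: [0.5474, -0.2882, 0.1998]
tcp_rot: [3.141, -0.01, 0.004]
wrist_force: [0.0, 2.3, 5.9]
width: 0.399
t 15.67 p [ 0.5474 -0.2882  0.1998] r [ 3.141 -0.01   0.004] F [0.  2.3 5.9] w 0.399
x [ 1.    -0.006  0.003] y [-0.006 -1.     0.001] q [-0.53  0.36  1.9   0.    0.89  1.05]
time: 16.08
tool_pos: [0.5469, -0.2886, 0.259]
tcp_rot: [3.14, -0.01, 0.004]
wrist_force: [0.2, -0.5, -3.8]
width: 0.398
t 16.08 p [ 0.5469 -0.2886  0.259 ] r [ 3.14  -0.01   0.004] F [ 0.2 -0.5 -3.8] w 0.398
x [ 1.    -0.006  0.003] y [-0.006 -1.     0.002] q [-0.53  0.28  1.86 -0.    0.99  1.05]
n 10 slide [-0.054 -0.977  0.009] ang [0.    0.    0.119] dist mm [  -4.4 -244.6    2.3] rot [0.  0.  4.7]
```

View pics/w12.png

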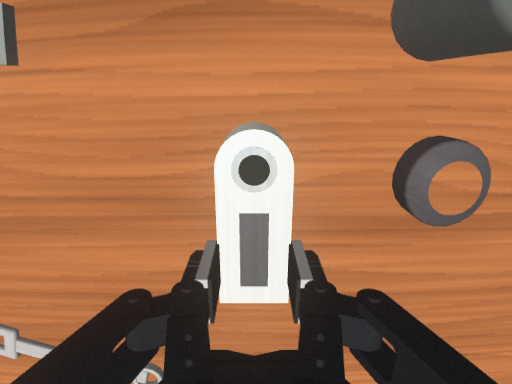

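```bash
python3 -m creep '[{"slide":[-0.054,-0.977,0],"angular":[0,0,0.119]},{"slide":[-0.054,-0.977,0],"angular":[0,0,0.119]},{"slide":[-0.054,-0.977,0],"angular":[0,0,0.119]},{"slide":[-0.054,-0.977,0],"angular":[0,0,0.119]},{"slide":[-0.054,-0.977,0],"angular":[0,0,0.119]}]'
python3 -m creep '[{"slide":[-0.054,-0.977,0],"angular":[0,0,0.119]},{"slide":[-0.054,-0.977,0],"angular":[0,0,0.119]},{"slide":[-0.054,-0.977,0],"angular":[0,0,0.119]},{"slide":[-0.054,-0.977,0],"angular":[0,0,0.119]},{"slide":[-0.054,-0.977,0],"angular":[0,0,0.119]}]'
python3 -m creep '[{"slide":[0,0,0],"angular":[0,0,0]},{"slide":[0,0,0],"angular":[0,0,0]},{"slide":[0,0,0.8],"angular":[0,0,0]},{"slide":[0,0,0.8],"angular":[0,0,0]},{"slide":[0,0,0],"angular":[0,0,0]}]'
python3 - <<'E'
from h import *
jst()
E
```

```text
time: 16.55
tool_pos: [0.5409, -0.1646, 0.2551]
tcp_rot: [-3.139, 0.076, 0.007]
wrist_force: [-0.8, 0.6, -4.0]
width: 0.395
time: 16.97
tool_pos: [0.5421, -0.0424, 0.2553]
tcp_rot: [-3.138, 0.141, 0.007]
wrist_force: [-0.5, -0.0, -3.2]
width: 0.398
time: 17.38
tool_pos: [0.5407, -0.0442, 0.2129]
tcp_rot: [-3.138, 0.141, 0.015]
wrist_force: [-0.9, -0.2, -5.1]
width: 0.397
t 17.38 jig [-92.5 -68.9] z 212.9 yaw-jig -0.05 F [-0.9 -0.2 -5.1] T [ 0.05  0.23 -0.06] w 0.397
```

```bash
python3 -m creep '[{"slide":[0.4,-0.05,0.4],"angular":[0,0,0]},{"slide":[0.7,0,0.12],"angular":[0,0,0]},{"slide":[0.7,0,0],"angular":[0,0,0]},{"slide":[0.7,0,0],"angular":[0,0,0]},{"slide":[0,0,0],"angular":[0,0,0]}]'
python3 - <<'E'
from h import *
jst()
E
```

```text
time: 17.8
tool_pos: [0.6091, -0.0494, 0.2057]
tcp_rot: [3.138, -0.142, 0.007]
wrist_force: [1.1, -0.6, -3.1]
width: 0.401
t 17.8 jig [-23.9 -68. ] z 205.7 yaw-jig -0.07 F [ 1.1 -0.6 -3.1] T [-0.01 -0.04  0.01] w 0.401
```

```bash
python3 -m creep '[{"slide":[0.4,-0.02,0.22],"angular":[0,0,0]},{"slide":[0.4,0,0],"angular":[0,0,0]},{"slide":[0.1,0,0],"angular":[0,0,0]},{"slide":[0.2,0,0],"angular":[0,0,0]},{"slide":[0,0,0],"angular":[0,0,0]}]'
python3 - <<'E'
from h import *
jst()
E
```

```text
time: 18.22
tool_pos: [0.6332, -0.0504, 0.1998]
tcp_rot: [3.138, -0.141, -0.003]
wrist_force: [-4.1, -1.0, 5.4]
width: 0.394
t 18.22 jig [  0.3 -66.8] z 199.8 yaw-jig -0.04 F [-4.1 -1.   5.4] T [-0.04  0.68 -0.  ] w 0.394
```

```bash
python3 -m creep '[{"slide":[0.12,0,0],"angular":[0,0,0]},{"slide":[0.12,0,0],"angular":[0,0,0]},{"slide":[0.08,0,0],"angular":[0,0,0]},{"slide":[0,0,0],"angular":[0,0,0]},{"slide":[0,0,0],"angular":[0,0,0]}]'
python3 - <<'E'
from h import *
jst()
E
```

```text
time: 18.63
tool_pos: [0.638, -0.0507, 0.1998]
tcp_rot: [-3.138, 0.14, 0.017]
wrist_force: [-17.2, 0.4, 15.3]
width: 0.392
t 18.63 jig [  5.1 -66.7] z 199.8 yaw-jig -0.01 F [-17.2   0.4  15.3] T [0.09 2.64 0.03] w 0.392
```

```bash
python3 -m creep '[{"slide":[0,0,0],"angular":[0,0,0]},{"slide":[0,0,0],"angular":[0,0,0]},{"slide":[-0.15,0,-0.5],"angular":[0,0,0]},{"slide":[0,0,-0.99],"angular":[0,0,0]},{"slide":[0,0,-0.99],"angular":[0,0,0]}]' -0.15
python3 -m creep '[{"slide":[-0.6,-0.9,0],"angular":[0,0,0]},{"slide":[-0.6,-0.9,0],"angular":[0,0,0]},{"slide":[-0.6,-0.9,0],"angular":[0,0,0]},{"slide":[0,0,0],"angular":[0,0,0]}]'
python3 - <<'E'
from h import *
jst();shot('wrist','w13')
E
```

```text
time: 19.05
tool_pos: [0.637, -0.0504, 0.2615]
tcp_rot: [-3.138, 0.14, 0.003]
wrist_force: [0.8, 0.2, 1.2]
width: 0.571
time: 19.38
tool_pos: [0.5971, 0.0239, 0.2623]
tcp_rot: [-3.137, 0.137, 0.001]
wrist_force: [-1.6, -0.0, -0.7]
width: 0.576
t 19.38 jig [-42.3   3.9] z 262.3 yaw-jig 0.1 F [-1.6 -0.  -0.7] T [-0.02 -0.02 -0.03] w 0.576
```

View pics/w13.png

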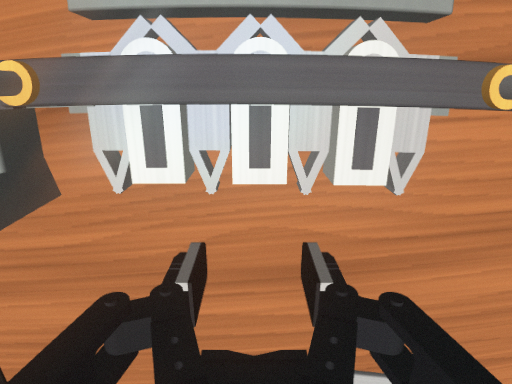

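Run:
```python
from h import *
im,d,C=load('wrist','w13')
for a in [(133,185,186,183.5,124,105,182,105),(233,185,287,184.5,231,105,290,105),(333,185.5,387,186,338,105,393,107)]:
    q=np.array([w2j(p) for p in onz(C,np.array(a).reshape(4,2),.035)]); print(q.round(1).tolist(), 'yaw',np.degrees(np.arctan2(((q[2]+q[3])-(q[0]+q[1]))[1],((q[2]+q[3])-(q[0]+q[1]))[0])).round(1))
cv2.imwrite('pics/c13.png',cv2.resize(im[90:210,80:440,::-1],None,fx=2.2,fy=2.2,interpolation=cv2.INTER_CUBIC))
```

```text
[[-22.6, 86.0], [-21.4, 49.7], [29.9, 85.8], [29.5, 49.1]] yaw -0.5
[[-22.4, 18.2], [-21.9, -17.8], [29.4, 18.6], [29.6, -17.9]] yaw 0.2
[[-22.4, -48.8], [-22.6, -85.9], [29.9, -47.7], [29.4, -82.8]] yaw 2.3
```

View pics/c13.png

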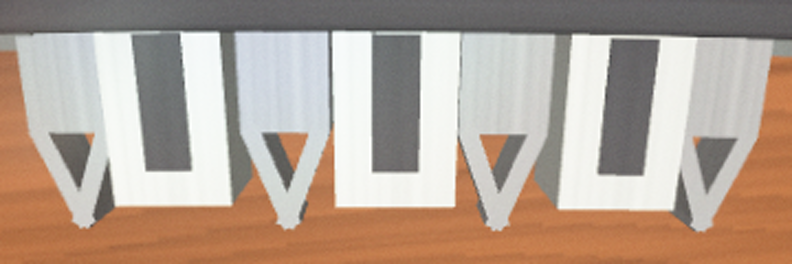

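```bash
python3 -m creep '[{"slide":[0,0,-1],"angular":[0,0,-0.5]},{"slide":[0,0,-1],"angular":[0,0,-1]},{"slide":[0,0,-0.4],"angular":[0,0,-1]},{"slide":[0,0,0],"angular":[0,0,-1]},{"slide":[0,0,0],"angular":[0,0,-1]}]' -0.15
python3 - <<'E'
from h import *
jst()
s=bot.read_state(); M=R.from_rotvec(s['tcp_rot']).as_matrix(); p=np.array(s['tool_pos'])
az=np.degrees(np.arctan2(M[1,0],M[0,0])); tot=182.5-az; n=int(np.ceil(tot/4)); w=np.array([0,0,-np.radians(tot)])
dp=M.T@(np.array([.452,.361,.31])-p); S=sum(R.from_rotvec(w*k/n).as_matrix() for k in range(n)); v=np.linalg.solve(S,dp)
print(az,tot,n,v/.025,tot/n/4)
E
```

```text
time: 19.85
tool_pos: [0.6002, 0.0201, 0.3241]
tcp_rot: [3.12, 0.357, 0.008]
wrist_force: [-0.3, 0.3, 0.0]
width: 0.575
t 19.85 jig [-38.9   0.5] z 324.1 yaw-jig 18.16 F [-0.3  0.3  0. ] T [-0.03 -0.01 -0.  ] w 0.575
13.061072217389574 169.43892778261042 43 [ 0.48905928 -0.15601842  0.01228319] 0.985110045247735
```

```bash
python3 -m creep '[{"slide":[0.49,-0.156,0],"angular":[0,0,-0.985]},{"slide":[0.49,-0.156,0],"angular":[0,0,-0.985]},{"slide":[0.49,-0.156,0],"angular":[0,0,-0.985]},{"slide":[0.49,-0.156,0],"angular":[0,0,-0.985]},{"slide":[0.49,-0.156,0],"angular":[0,0,-0.985]}]'
python3 -m creep '[{"slide":[0.49,-0.156,0],"angular":[0,0,-0.985]},{"slide":[0.49,-0.156,0],"angular":[0,0,-0.985]},{"slide":[0.49,-0.156,0],"angular":[0,0,-0.985]},{"slide":[0.49,-0.156,0],"angular":[0,0,-0.985]},{"slide":[0.49,-0.156,0],"angular":[0,0,-0.985]}]'
python3 -m creep '[{"slide":[0.49,-0.156,0],"angular":[0,0,-0.985]},{"slide":[0.49,-0.156,0],"angular":[0,0,-0.985]},{"slide":[0.49,-0.156,0],"angular":[0,0,-0.985]},{"slide":[0.49,-0.156,0],"angular":[0,0,-0.985]},{"slide":[0.49,-0.156,0],"angular":[0,0,-0.985]}]'
python3 -m creep '[{"slide":[0.49,-0.156,0],"angular":[0,0,-0.985]},{"slide":[0.49,-0.156,0],"angular":[0,0,-0.985]},{"slide":[0.49,-0.156,0],"angular":[0,0,-0.985]},{"slide":[0.49,-0.156,0],"angular":[0,0,-0.985]},{"slide":[0.49,-0.156,0],"angular":[0,0,-0.985]}]'
python3 -m creep '[{"slide":[0.49,-0.156,0],"angular":[0,0,-0.985]},{"slide":[0.49,-0.156,0],"angular":[0,0,-0.985]},{"slide":[0.49,-0.156,0],"angular":[0,0,-0.985]},{"slide":[0.49,-0.156,0],"angular":[0,0,-0.985]},{"slide":[0.49,-0.156,0],"angular":[0,0,-0.985]}]'
python3 -m creep '[{"slide":[0.49,-0.156,0],"angular":[0,0,-0.985]},{"slide":[0.49,-0.156,0],"angular":[0,0,-0.985]},{"slide":[0.49,-0.156,0],"angular":[0,0,-0.985]},{"slide":[0.49,-0.156,0],"angular":[0,0,-0.985]},{"slide":[0.49,-0.156,0],"angular":[0,0,-0.985]}]'
python3 -m creep '[{"slide":[0.49,-0.156,0],"angular":[0,0,-0.985]},{"slide":[0.49,-0.156,0],"angular":[0,0,-0.985]},{"slide":[0.49,-0.156,0],"angular":[0,0,-0.985]},{"slide":[0.49,-0.156,0],"angular":[0,0,-0.985]},{"slide":[0.49,-0.156,0],"angular":[0,0,-0.985]}]'
python3 -m creep '[{"slide":[0.49,-0.156,0],"angular":[0,0,-0.985]},{"slide":[0.49,-0.156,0],"angular":[0,0,-0.985]},{"slide":[0.49,-0.156,0],"angular":[0,0,-0.985]},{"slide":[0.49,-0.156,0],"angular":[0,0,-0.985]},{"slide":[0.49,-0.156,0],"angular":[0,0,-0.985]}]'
python3 - <<'E'
from h import *
st();shot('wrist','w14')
go(.452,.361,.26,182.5)
E
```

```text
time: 20.27
tool_pos: [0.6502, 0.06, 0.3223]
tcp_rot: [3.013, 0.885, 0.003]
wrist_force: [-0.5, -0.1, -0.2]
width: 0.578
time: 20.68
tool_pos: [0.684, 0.1146, 0.3221]
tcp_rot: [2.818, 1.387, 0.003]
wrist_force: [-0.1, -0.2, -0.3]
width: 0.576
time: 21.1
tool_pos: [0.6973, 0.1773, 0.3221]
tcp_rot: [2.538, 1.849, 0.002]
wrist_force: [0.1, 0.5, 0.6]
width: 0.577
time: 21.52
tool_pos: [0.6888, 0.2408, 0.3221]
tcp_rot: [2.185, 2.256, 0.002]
wrist_force: [0.9, 0.6, 0.0]
width: 0.573
time: 21.93
tool_pos: [0.6594, 0.2978, 0.3221]
tcp_rot: [1.766, 2.596, 0.002]
wrist_force: [-0.0, -0.4, 0.1]
width: 0.572
time: 22.35
tool_pos: [0.6125, 0.3415, 0.3221]
tcp_rot: [1.296, 2.86, 0.002]
wrist_force: [-0.4, -0.9, 0.0]
width: 0.573
time: 22.77
tool_pos: [0.5536, 0.3668, 0.3222]
tcp_rot: [0.787, 3.04, 0.002]
wrist_force: [1.1, -0.6, -0.2]
width: 0.577
time: 23.18
tool_pos: [0.4897, 0.3709, 0.3222]
tcp_rot: [0.256, 3.129, 0.002]
wrist_force: [0.4, 0.6, 0.3]
width: 0.571
t 23.18 p [0.4897 0.3709 0.3222] r [2.560e-01 3.129e+00 2.000e-03] F [0.4 0.6 0.3] w 0.571
x [-0.987  0.162 -0.002] y [0.162 0.987 0.001] q [ 0.61  0.21  1.82 -0.    1.1  -0.8 ]
n 3 slide [ 0.462 -0.172  0.826] ang [-0.    -0.005 -0.97 ] dist mm [ 33.7 -15.2  62. ] rot [ -0.   -0.1 -11.6]
```

View pics/w14.png

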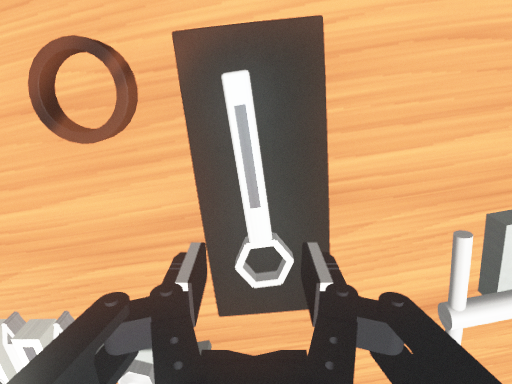

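Run:
```python
from h import *
im,d,C=load('wrist','w14')
m=(im.min(2)>130).astype(np.uint8); mm=np.zeros_like(m); mm[60:300,215:300]=m[60:300,215:300]
cs,_=cv2.findContours(mm,cv2.RETR_EXTERNAL,cv2.CHAIN_APPROX_NONE);c=max(cs,key=cv2.contourArea)
P=onz(C,c.reshape(-1,2),.020)[:,:2]*1000
r=cv2.minAreaRect(P.astype(np.float32));print(r)
# handle centreline: points of contour far from ring
u=np.array([np.cos(np.radians(2.5)),np.sin(np.radians(2.5))])
t=P@u; h=P[(t<t.max()-70)&(t>t.min()+8)]
v=np.polyfit(h[:,0],h[:,1],1); print('handle yaw',np.degrees(np.arctan(v[0])),'end t',t.min(),t.max())
for x in (h[:,0].min(),h[:,0].max()): print(x, np.polyval(v,x))
print(onz(C,[(264,262),(236,72)],.02)[:,:2])
```

```text
((498.0718688964844, 377.17242431640625), (59.24382019042969, 212.45091247558594), 83.29277038574219)
handle yaw -1.1202851678774461 end t 406.21356849979577 619.2999530167538
398.4976028829865 371.5486574036528
533.4781394426618 368.90909184267394
[[0.57370067 0.36852739]
 [0.39205254 0.37267793]]
```

Run:
```python
from h import *
go(.450,.3698,.25,179)
```

```text
n 4 slide [ 0.374 -0.048  0.72 ] ang [-0.    -0.003 -0.509] dist mm [37.  -6.8 72. ] rot [-0.  -0.1 -8.1]
```

```bash
python3 -m creep '[{"slide":[0.374,-0.05,0.72],"angular":[0,0,-0.51]},{"slide":[0.374,-0.05,0.72],"angular":[0,0,-0.51]},{"slide":[0.374,-0.05,0.72],"angular":[0,0,-0.51]},{"slide":[0.374,-0.05,0.72],"angular":[0,0,-0.51]},{"slide":[0,0,0],"angular":[0,0,0]}]'
python3 -m creep '[{"slide":[0,0,0],"angular":[0,0,0]},{"slide":[0,0,0],"angular":[0,0,0]}]'
python3 - <<'E'
from h import *
st();shot('wrist','w15')
go(.450,.3698,.178,179)
im,d,C=load('wrist','w15')
print(proj(C,[[.574,.3675,.02],[.392,.3707,.02],[.45,.3698,.02]]))
E
```

```text
time: 23.65
tool_pos: [0.4497, 0.3687, 0.2457]
tcp_rot: [-0.037, -3.136, 0.007]
wrist_force: [-1.0, -1.1, -0.3]
width: 0.574
time: 23.82
tool_pos: [0.453, 0.3706, 0.2508]
tcp_rot: [0.04, 3.139, 0.002]
wrist_force: [1.2, 1.1, 1.1]
width: 0.573
t 23.82 p [0.453  0.3706 0.2508] r [4.000e-02 3.139e+00 2.000e-03] F [1.2 1.1 1.1] w 0.573
x [-1.     0.025 -0.002] y [0.025 1.    0.001] q [ 0.64  0.24  1.94 -0.    0.96 -0.9 ]
n 3 slide [ 0.045 -0.016  0.977] ang [ 0.01   0.015 -0.037] dist mm [ 3.5 -1.2 73.3] rot [ 0.1  0.2 -0.4]
[[252.45382448 345.23130333]
 [250.29889888 125.03587761]
 [251.27082983 209.22499434]]
```

View pics/w15.png

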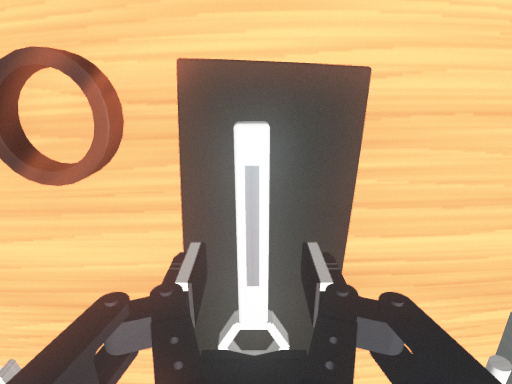

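```bash
python3 -m creep '[{"slide":[0.1,0,0.9],"angular":[0,0,0]},{"slide":[0,0,0.9],"angular":[0,0,0]},{"slide":[0,0,0.7],"angular":[0,0,0]},{"slide":[0,0,0.2],"angular":[0,0,0]},{"slide":[0,0,0],"angular":[0,0,0]}]'
python3 -m creep '[{"slide":[0,0,0],"angular":[0,0,0]},{"slide":[0,0,0],"angular":[0,0,0]}]'
python3 - <<'E'
from h import *
st();shot('wrist','w16')
go(.450,.3698,.178,179)
E
```

```text
time: 24.28
tool_pos: [0.4494, 0.3702, 0.1815]
tcp_rot: [-0.038, -3.141, 0.001]
wrist_force: [-0.6, -0.7, -0.2]
width: 0.576
time: 24.45
tool_pos: [0.4503, 0.371, 0.1838]
tcp_rot: [0.038, 3.139, 0.003]
wrist_force: [0.2, 0.6, -0.2]
width: 0.577
t 24.45 p [0.4503 0.371  0.1838] r [3.800e-02 3.139e+00 3.000e-03] F [ 0.2  0.6 -0.2] w 0.577
x [-1.     0.024 -0.003] y [0.024 1.    0.002] q [ 0.65  0.32  1.98 -0.    0.84 -0.9 ]
n 1 slide [ 0.006 -0.05   0.235] ang [ 0.031  0.04  -0.092] dist mm [ 0.2 -1.2  5.9] rot [ 0.1  0.2 -0.4]
```

View pics/w16.png

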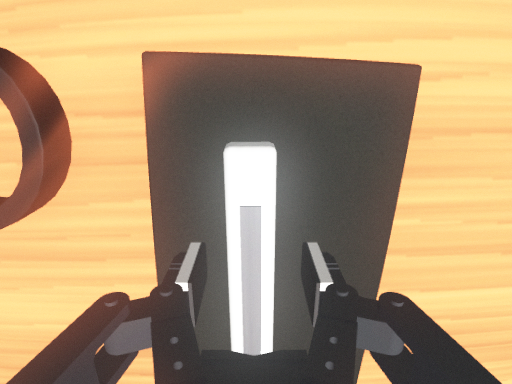

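```bash
python3 -m creep '[{"slide":[0,0,0.2],"angular":[0,0,0]},{"slide":[0,0,0],"angular":[0,0,0]},{"slide":[0,0,0],"angular":[0,0,0]}]'
python3 -m creep '[{"slide":[0,0,0],"angular":[0,0,0]},{"slide":[0,0,0],"angular":[0,0,0]},{"slide":[0,0,0],"angular":[0,0,0]},{"slide":[0,0,0],"angular":[0,0,0]},{"slide":[0,0,0],"angular":[0,0,0]}]' 1 110
python3 -m creep '[{"slide":[0,0,0],"angular":[0,0,0]},{"slide":[0,0,0],"angular":[0,0,0]},{"slide":[0,0,-0.5],"angular":[0,0,0]},{"slide":[0,0,-1],"angular":[0,0,0]},{"slide":[0,0,0],"angular":[0,0,0]}]'
python3 - <<'E'
from h import *
st();shot('wrist','w17');shot('top','t17');shot('side','s17')
E
```

```text
time: 24.75
tool_pos: [0.4491, 0.3703, 0.1771]
tcp_rot: [0.037, 3.141, 0.0]
wrist_force: [1.1, -0.5, -0.3]
width: 0.577
time: 25.17
tool_pos: [0.4493, 0.3705, 0.1779]
tcp_rot: [0.037, 3.141, 0.001]
wrist_force: [-2.1, -1.2, 5.6]
width: 0.251
time: 25.58
tool_pos: [0.4502, 0.3713, 0.2181]
tcp_rot: [0.037, 3.137, 0.005]
wrist_force: [0.7, 1.2, -3.5]
width: 0.251
t 25.58 p [0.4502 0.3713 0.2181] r [0.037 3.137 0.005] F [ 0.7  1.2 -3.5] w 0.251
x [-1.     0.024 -0.004] y [0.024 1.    0.003] q [ 0.65  0.27  1.97  0.    0.9  -0.9 ]
```

View pics/t17.png

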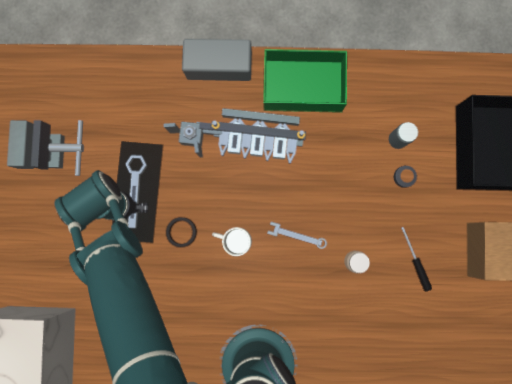

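View pics/s17.png

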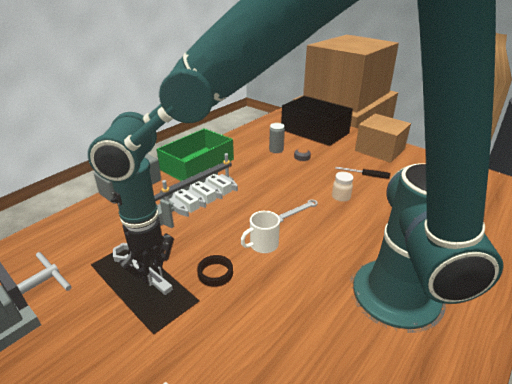

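```bash
cat >> h.py <<'E'
def ring(fn,z,box,s=None):
    "spanner hole in top view -> tool frame"
    im,d,C=load('top',fn); s=s or json.loads(str(np.load(f'pics/{fn}.npz')['s']))
    r0,r1,c0,c1=box
    g=cv2.cvtColor(im,cv2.COLOR_RGB2GRAY)[r0:r1,c0:c1]; G=cv2.resize(g,None,fx=8,fy=8,interpolation=cv2.INTER_CUBIC)
    th,m=cv2.threshold(G,0,255,cv2.THRESH_OTSU)
    cs,hi=cv2.findContours(m,cv2.RETR_CCOMP,cv2.CHAIN_APPROX_NONE)
    out=[]
    for c,h in zip(cs,hi[0]):
        if h[3]>=0 and cv2.contourArea(c)>2000:
            M=cv2.moments(c); uv=np.array([M['m10'],M['m01']])/M['m00']; uv=(uv+.5)/8-.5+[c0,r0]
            p=onz(C,uv,z)[0]; Mt=R.from_rotvec(s['tcp_rot']).as_matrix()
            out.append(p); print('hole px',uv.round(2),'area',cv2.contourArea(c)/64,'world',p.round(4),'tool mm',(Mt.T@(p-np.array(s['tool_pos']))*1000).round(1),'jig',w2j(p).round(1))
    return out
E
python3 - <<'E'
from h import *
ring('t17',.060,(148,180,120,152))
im,d,C=load('top','t17')
# depth of ring/handle
s=json.loads(str(np.load('pics/t17.npz')['s']))
for (u,v) in [(127,164),(136,157),(145,164),(136,176),(136,182),(135,190),(134,222)]:
    dd=d[v,u]; K,k1,W=C; o,D=ray(C,(u,v)); print(u,v,(o+D[0]*dd).round(3), im[v,u])
cv2.imwrite('pics/c17.png',cv2.resize(im[140:235,105:170,::-1],None,fx=6,fy=6,interpolation=cv2.INTER_CUBIC))
E
```

```text
hole px [135.4 164. ] area 137.09375 world [0.5782 0.3678 0.06  ] tool mm [-127.6   -0.8  157.3] jig [-91.7 344.8]
127 164 [0.578 0.393 0.058] [163 177 194]
136 157 [0.599 0.367 0.06 ] [153 166 180]
145 164 [0.579 0.34  0.06 ] [145 156 171]
136 176 [0.543 0.365 0.057] [166 179 197]
136 182 [0.526 0.365 0.055] [166 180 198]
135 190 [0.502 0.365 0.063] [124 133 147]
134 222 [0.41  0.365 0.057] [164 178 194]
```

View pics/c17.png

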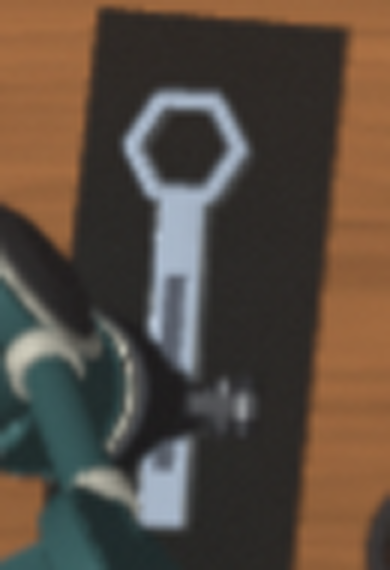

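View pics/w17.png

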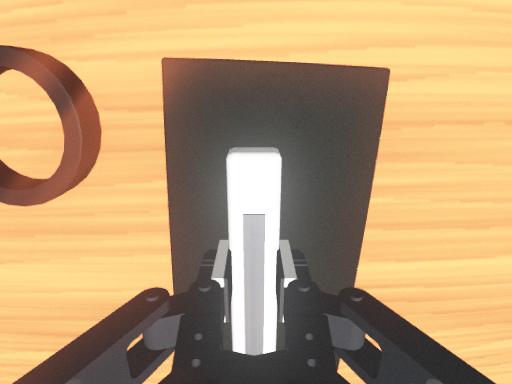

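Run:
```python
from h import *
im,d,C=load('wrist','w7')
cv2.imwrite('pics/c7.png',cv2.resize(im[160:250,0:90,::-1],None,fx=6.5,fy=6.5,interpolation=cv2.INTER_CUBIC))
im,d,C=load('top','t17')
cv2.imwrite('pics/c18.png',cv2.resize(im[112:152,168:208,::-1],None,fx=14,fy=14,interpolation=cv2.INTER_CUBIC))
```

```text
(no output)
```

View pics/c7.png

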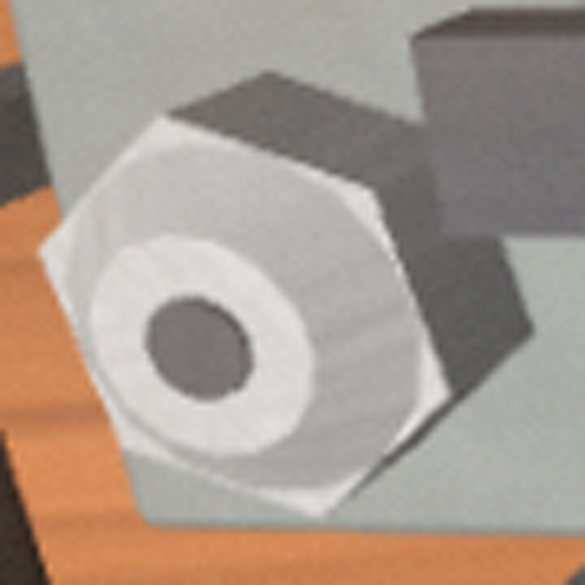

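View pics/c18.png

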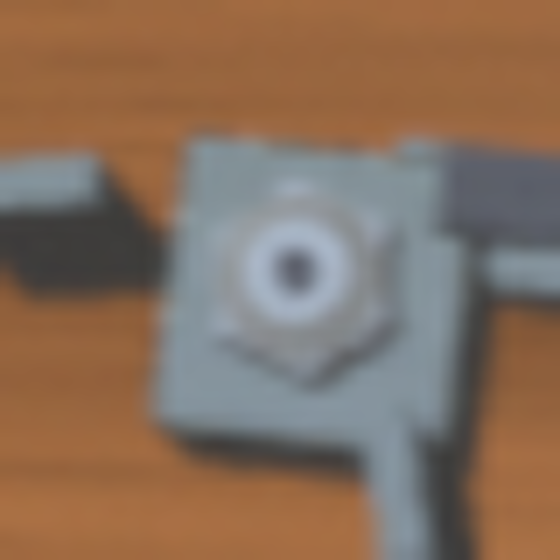

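Run:
```python
from h import *
im,d,C=load('wrist','w7')
v=[(165,115),(378,192),(447,395),(322,516),(122,450),(40,248)]
uv=(np.array(v)+.5)/6.5-.5+[0,160]
P=np.array([w2j(p) for p in onz(C,uv,.061)]); c=P.mean(0); print(c, j2w(*c))
q=P-c; a=np.degrees(np.arctan2(q[:,1],q[:,0])); print(np.hypot(*q.T).round(1),a.round(1))
# vertices at 30+60k at angle 0; cw turn th => a=30-th+60k
t=(30-a)%60; print(t, np.degrees(np.angle(np.exp(1j*np.radians(t*6)).mean()))/6)
print(j2w(20,200))
```

```text
[ 21.46779936 200.67347973] [0.67812154 0.21417066]
[20.8 21.  20.4 20.6 21.2 20.8] [   8.6  -51.4 -110.8 -170.7  129.7   68.9]
[21.42771538 21.39878622 20.75619861 20.73885941 20.28322087 21.10599103] 20.95183036470296
[0.67659968 0.21363033]
```

```bash
python3 -m creep '[{"slide":[0,0,-0.8],"angular":[0,0,0]},{"slide":[0,0,-0.8],"angular":[0,0,0]},{"slide":[0,0,-0.8],"angular":[0,0,0]},{"slide":[0,0,0],"angular":[0,0,0]}]'
python3 - <<'E'
from h import *
st()
go(.5638,.2704,.28,153.9)
E
```

```text
time: 26.07
tool_pos: [0.4501, 0.3711, 0.2771]
tcp_rot: [0.037, 3.138, 0.005]
wrist_force: [1.7, 0.3, -3.5]
width: 0.25
t 26.07 p [0.4501 0.3711 0.2771] r [0.037 3.138 0.005] F [ 1.7  0.3 -3.5] w 0.25
x [-1.     0.024 -0.004] y [0.024 1.    0.003] q [ 0.65  0.2   1.93  0.    1.01 -0.9 ]
n 7 slide [-0.761 -0.432 -0.016] ang [0.008 0.006 0.884] dist mm [-116.1  -98.    -2.8] rot [ 0.2  0.2 24.8]
```

```bash
python3 -m creep '[{"slide":[-0.76,-0.43,-0.02],"angular":[0,0,0.884]},{"slide":[-0.76,-0.43,-0.02],"angular":[0,0,0.884]},{"slide":[-0.76,-0.43,-0.02],"angular":[0,0,0.884]},{"slide":[-0.76,-0.43,-0.02],"angular":[0,0,0.884]},{"slide":[-0.76,-0.43,-0.02],"angular":[0,0,0.884]}]'
python3 -m creep '[{"slide":[-0.76,-0.43,-0.02],"angular":[0,0,0.884]},{"slide":[-0.76,-0.43,-0.02],"angular":[0,0,0.884]},{"slide":[0,0,0],"angular":[0,0,0]},{"slide":[0,0,0],"angular":[0,0,0]},{"slide":[0,0,0],"angular":[0,0,0]}]'
python3 - <<'E'
from h import *
st();shot('top','t18')
go(.5638,.2704,.28,153.9)
im,d,C=load('top','t18')
cv2.imwrite('pics/c19.png',cv2.resize(im[100:180,150:230,::-1],None,fx=7,fy=7,interpolation=cv2.INTER_CUBIC))
E
```

```text
time: 26.48
tool_pos: [0.5348, 0.3026, 0.2741]
tcp_rot: [-0.523, -3.095, 0.003]
wrist_force: [0.1, 0.7, -4.0]
width: 0.249
time: 26.9
tool_pos: [0.5619, 0.2696, 0.2757]
tcp_rot: [-0.709, -3.057, 0.003]
wrist_force: [0.3, -0.5, -4.4]
width: 0.247
t 26.9 p [0.5619 0.2696 0.2757] r [-7.090e-01 -3.057e+00  3.000e-03] F [ 0.3 -0.5 -4.4] w 0.247
x [-0.898  0.44   0.003] y [ 0.44   0.898 -0.002] q [ 0.41  0.28  1.84  0.    1.03 -0.71]
n 1 slide [-0.067  0.048 -0.156] ang [-0.028 -0.033  0.008] dist mm [-1.7  1.2 -3.9] rot [-0.1 -0.1  0. ]
```

View pics/c19.png

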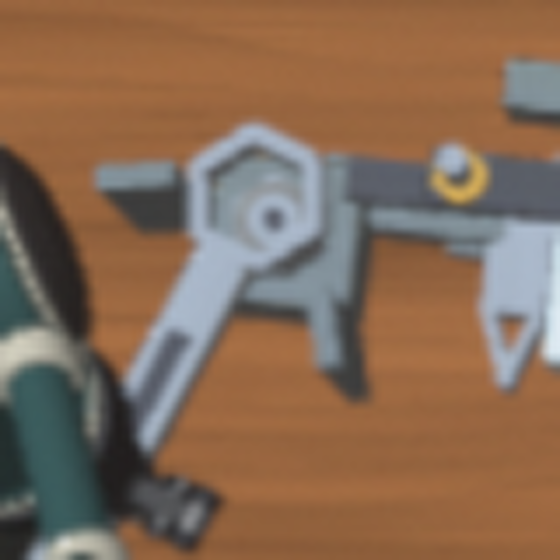

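Run:
```python
from h import *
im,d,C=load('top','t18'); s=json.loads(str(np.load('pics/t18.npz')['s']))
f=lambda p:(np.array(p)+.5)/7-.5+[150,100]
p=onz(C,f((257,198)),.118)[0]; print(p)
h=onz(C,f((273,217.5)),.067)[0]; print(h)
M=R.from_rotvec(s['tcp_rot']).as_matrix();print((M.T@(p-np.array(s['tool_pos']))*1000))
v=[(254,123),(322,160),(326,237),(258,273),(190,238),(186,160)]
P=onz(C,[f(x) for x in v],.118); c=P.mean(0); print(c,(M.T@(c-np.array(s['tool_pos']))*1000)); a=np.degrees(np.arctan2(*(P-c)[:,[1,0]].T)); print(a, (a-JY)%60)
for (u,w) in [(186,118),(195,125),(178,140),(172,155)]:
    o,D=ray(C,(u,w)); print(u,w,(o+D[0]*d[w,u]).round(3))
```

```text
[0.67489287 0.21230426 0.118     ]
[0.6781029  0.21475957 0.067     ]
[-127.11440597   -1.3729998   157.38282578]
[0.67472069 0.21271319 0.118     ] [-126.77982727   -1.08158002  157.38305281]
[   3.64938089  -58.11628379 -117.83672069 -176.30172614  122.66762483
   62.25182538] [8.74938089 6.98371621 7.26327931 8.79827386 7.76762483 7.35182538]
186 118 [0.704 0.215 0.113]
195 125 [0.685 0.189 0.113]
178 140 [0.64  0.234 0.118]
172 155 [0.598 0.25  0.117]
```

```bash
python3 -m creep '[{"slide":[-0.075,0.12,0.4],"angular":[0,0,0]},{"slide":[0,0,0.6],"angular":[0,0,0]},{"slide":[0,0,0],"angular":[0,0,0]},{"slide":[0,0,0],"angular":[0,0,0]}]'
python3 - <<'E'
from h import *
st();shot('top','t20');st()
im,d,C=load('top','t20')
cv2.imwrite('pics/c20.png',cv2.resize(im[100:160,160:220,::-1],None,fx=10,fy=10,interpolation=cv2.INTER_CUBIC))
E
```

```text
time: 27.28
tool_pos: [0.5644, 0.2721, 0.2509]
tcp_rot: [-0.707, -3.058, 0.004]
wrist_force: [0.5, 0.2, -4.4]
width: 0.252
t 27.28 p [0.5644 0.2721 0.2509] r [-0.707 -3.058  0.004] F [ 0.5  0.2 -4.4] w 0.252
x [-0.899  0.439  0.003] y [ 0.439  0.899 -0.003] q [ 0.41  0.31  1.85  0.    0.99 -0.71]
t 27.33 p [0.5651 0.2722 0.252 ] r [-7.080e-01 -3.059e+00  2.000e-03] F [ 0.2 -0.2 -4.6] w 0.248
x [-0.898  0.439  0.001] y [ 0.439  0.898 -0.001] q [ 0.41  0.31  1.85  0.    0.99 -0.71]
```

View pics/c20.png

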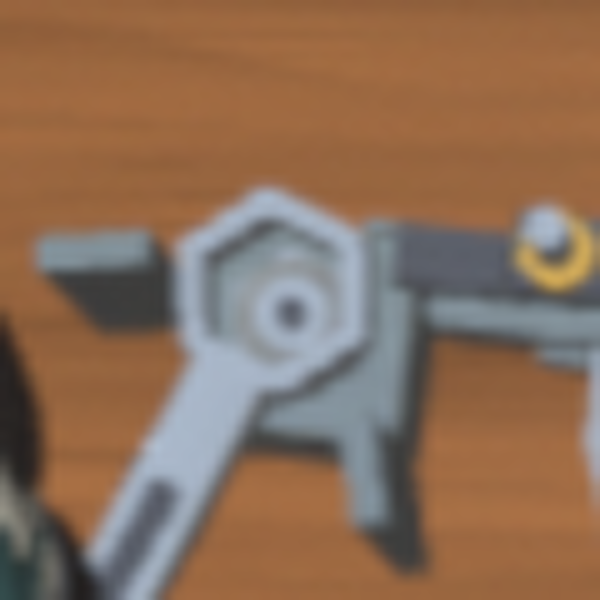

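Run:
```python
from h import *
im,d,C=load('top','t20')
f=lambda p:(np.array(p)+.5)/10-.5+[160,100]
for v,z in [([(267,185),(364,238),(367,341),(273,393),(178,338),(178,240)],.094),([(268,218),(334,253),(336,324),(270,358),(207,322),(208,252)],.094)]:
    P=onz(C,[f(x) for x in v],z);c=P.mean(0); q=P-c;print(c, np.hypot(q[:,0],q[:,1]).round(4),((30-(np.degrees(np.arctan2(q[:,1],q[:,0]))-JY))%60).round(1))
print(onz(C,f((292,312.5)),.067))
g=cv2.cvtColor(im,cv2.COLOR_RGB2GRAY)
m=(g>150)
zz=[]
K,k1,W=C
for (r0,r1,c0,c1,n) in [(118,124,178,198,'ring far'),(134,140,176,186,'ring near'),(145,158,172,180,'handle')]:
    L=[]
    for v in range(r0,r1):
        for u in range(c0,c1):
            o,D=ray(C,(u,v)); p=o+D[0]*d[v,u]
            if .08<p[2]<.12: L.append(p[2])
    print(n,len(L),np.median(L) if L else 0)
```

```text
[0.6785066 0.215601  0.094    ] [0.0302 0.0302 0.0315 0.0301 0.0299 0.0305] [20.5 24.4 22.3 21.7 25.6 21.7]
[0.67887012 0.21579825 0.094     ] [0.0203 0.0206 0.0216 0.0203 0.0205 0.0208] [20.7 24.5 22.8 23.1 24.9 23.7]
[[0.67764907 0.21422175 0.067     ]]
ring far 45 0.09019304348696977
ring near 41 0.09132962273985767
handle 94 0.09173007431801272
```

```bash
python3 -m creep '[{"slide":[0.01,-0.06,0],"angular":[0,0,0]},{"slide":[0,0,0.4],"angular":[0,0,0]},{"slide":[0,0,0.4],"angular":[0,0,0]},{"slide":[0,0,0],"angular":[0,0,0]},{"slide":[0,0,0],"angular":[0,0,0]}]'
python3 - <<'E'
from h import *
st();jst()
E
```

```text
time: 27.75
tool_pos: [0.5652, 0.2708, 0.2335]
tcp_rot: [0.709, 3.059, 0.001]
wrist_force: [-1.3, -0.1, 0.4]
width: 0.253
t 27.75 p [0.5652 0.2708 0.2335] r [7.090e-01 3.059e+00 1.000e-03] F [-1.3 -0.1  0.4] w 0.253
x [-0.898  0.44  -0.001] y [0.44  0.898 0.001] q [ 0.41  0.33  1.86 -0.    0.95 -0.71]
t 27.75 jig [-96. 247.] z 233.5 yaw-jig 159.0 F [-1.3 -0.1  0.4] T [-0.09 -0.09 -0.02] w 0.253
```

```bash
python3 -m creep '[{"slide":[0,0,0.2],"angular":[0,0,0]},{"slide":[0,0,0.2],"angular":[0,0,0]},{"slide":[0,0,0],"angular":[0,0,0]},{"slide":[0,0,0],"angular":[0,0,0]}]'
python3 - <<'E'
from h import *
jst()
E
```

```text
time: 28.08
tool_pos: [0.5652, 0.2712, 0.2247]
tcp_rot: [0.709, 3.059, 0.003]
wrist_force: [-5.4, 1.5, 7.7]
width: 0.248
t 28.08 jig [-96.1 247.4] z 224.7 yaw-jig 159.0 F [-5.4  1.5  7.7] T [-0.24 -0.07 -0.12] w 0.248
```

```bash
python3 -m creep '[{"slide":[0,0,0.2],"angular":[0,0,0]},{"slide":[0,0,0.1],"angular":[0,0,0]},{"slide":[0,0,0],"angular":[0,0,0]},{"slide":[0,0,0],"angular":[0,0,0]}]'
python3 - <<'E'
from h import *
jst();shot('top','t21')
im,d,C=load('top','t21')
cv2.imwrite('pics/c21.png',cv2.resize(im[100:160,160:220,::-1],None,fx=10,fy=10,interpolation=cv2.INTER_CUBIC))
shot('side','s21')
im,d,C=load('side','s21')
cv2.imwrite('pics/c21s.png',cv2.resize(im[150:260,90:220,::-1],None,fx=5,fy=5,interpolation=cv2.INTER_CUBIC))
E
```

```text
time: 28.42
tool_pos: [0.565, 0.271, 0.2165]
tcp_rot: [0.709, 3.06, 0.002]
wrist_force: [-3.4, 2.0, 4.0]
width: 0.252
t 28.42 jig [-96.2 247.2] z 216.5 yaw-jig 159.0 F [-3.4  2.   4. ] T [-0.06 -0.14  0.  ] w 0.252
```

View pics/c21.png

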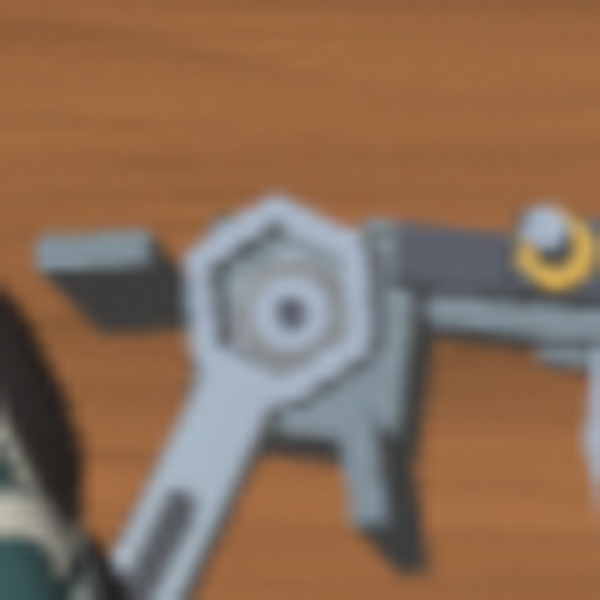

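View pics/c21s.png

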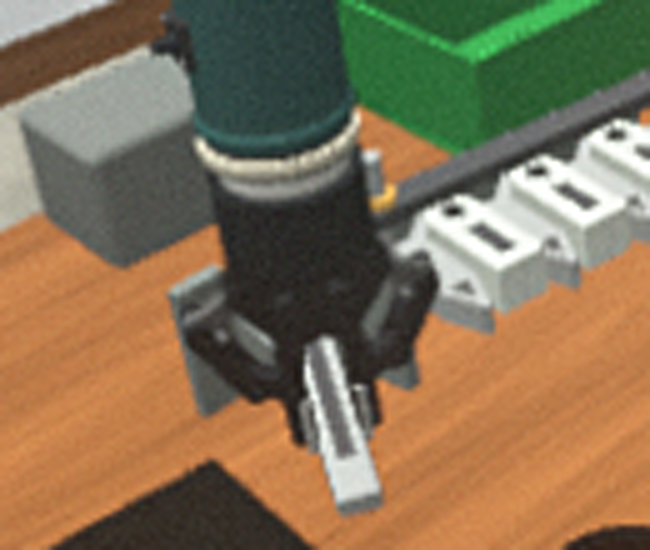

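Run:
```python
from h import *
im,d,C=load('top','t21')
f=lambda p:(np.array(p)+.5)/10-.5+[160,100]
K,k1,W=C
v=[(277,195),(374,243),(380,347),(285,405),(193,355),(185,262)]
for z in (.061,.066,.07):
    P=onz(C,[f(x) for x in v],z);c=P.mean(0);q=P-c;print(z,c[:2].round(4),((30-(np.degrees(np.arctan2(q[:,1],q[:,0]))-JY))%60).round(1),np.hypot(q[:,0],q[:,1]).round(4))
print((proj(C,[.6778,.2144,.061])[0]-[160,100]+.5)*10-.5,(proj(C,[.6778,.2144,.067])[0]-[160,100]+.5)*10-.5)
im2=cv2.resize(d[100:165,155:220],None,fx=1,fy=1)
for pts,n in [([(230,215),(325,215)],'far'),([(365,290),(370,320)],'right'),([(195,290),(198,320)],'left'),([(235,375),(325,380)],'near'),([(225,420),(200,460),(240,440)],'h1'),([(150,560),(180,570),(140,580)],'h2')]:
    L=[]
    for p in pts:
        u=f(p);uu,vv=int(round(u[0])),int(round(u[1])); o,D=ray(C,(uu,vv)); L.append((o+D[0]*d[vv,uu]).round(3))
    print(n,L)
```

```text
0.061 [0.6823 0.2183] [19.9 20.8 19.1 21.3 22.1 15.8] [0.0316 0.0317 0.0319 0.0308 0.0304 0.031 ]
0.066 [0.6812 0.2174] [19.9 20.8 19.1 21.3 22.1 15.8] [0.0315 0.0316 0.0318 0.0307 0.0303 0.0309]
0.07 [0.6803 0.2166] [19.9 20.8 19.1 21.3 22.1 15.8] [0.0314 0.0315 0.0317 0.0306 0.0302 0.0308]
[294.91783063 316.40514396] [291.40820316 311.97741994]
far [array([ 0.723,  0.245, -0.002]), array([ 0.723,  0.218, -0.002])]
right [array([0.68 , 0.191, 0.083]), array([0.675, 0.19 , 0.066])]
left [array([0.68 , 0.241, 0.078]), array([0.672, 0.241, 0.076])]
near [array([0.657, 0.229, 0.075]), array([0.657, 0.205, 0.063])]
h1 [array([0.645, 0.233, 0.065]), array([0.632, 0.238, 0.068]), array([0.637, 0.225, 0.074])]
h2 [array([0.602, 0.251, 0.07 ]), array([0.6  , 0.243, 0.066]), array([0.596, 0.253, 0.072])]
```

```bash
python3 -m creep '[{"slide":[0,0,-0.4],"angular":[0,0,0]},{"slide":[0,0,-0.6],"angular":[0,0,0]},{"slide":[0,0,-0.4],"angular":[0,0,0]},{"slide":[0,0,0],"angular":[0,0,0]},{"slide":[0,0,0],"angular":[0,0,0]}]'
python3 - <<'E'
from h import *
jst();shot('top','t22');
im,d,C=load('top','t22')
cv2.imwrite('pics/c22.png',cv2.resize(im[100:160,160:220,::-1],None,fx=10,fy=10,interpolation=cv2.INTER_CUBIC))
K,k1,W=C
uu,vv=np.meshgrid(np.arange(160,220),np.arange(100,165)); o,D=ray(C,np.c_[uu.ravel(),vv.ravel()]); P=o+D*d[100:165,160:220].reshape(-1,1)
g=cv2.cvtColor(im,cv2.COLOR_RGB2GRAY)[100:165,160:220].ravel()
# fit plane to spanner points by jig angle: bin along spanner x
ax=np.array([.6778,.2144]); s=np.array([np.cos(np.radians(-26.1)),np.sin(np.radians(-26.1))]); t=(P[:,:2]-ax)@s; l=(P[:,:2]-ax)@np.array([-s[1],s[0]])
for a in range(-100,31,10):
    k=(t*1000>a)&(t*1000<a+10)&(np.abs(l)<(.012 if a<-30 else .03))&(P[:,2]>.05)
    print(a,k.sum(),np.percentile(P[k,2],[25,50,75]).round(4) if k.any() else '')
E
```

```text
time: 28.93
tool_pos: [0.5651, 0.2703, 0.2507]
tcp_rot: [0.71, 3.06, 0.001]
wrist_force: [-0.0, -0.2, -4.6]
width: 0.252
t 28.93 jig [-96.1 246.5] z 250.7 yaw-jig 158.97 F [-0.  -0.2 -4.6] T [0.06 0.18 0.  ] w 0.252
-100 20 [0.0937 0.0955 0.099 ]
-90 29 [0.0949 0.0964 0.0986]
-80 29 [0.0976 0.0995 0.1018]
-70 31 [0.0992 0.1009 0.102 ]
-60 29 [0.0994 0.1018 0.1027]
-50 30 [0.1002 0.103  0.1054]
-40 29 [0.1024 0.1047 0.1063]
-30 35 [0.1038 0.106  0.1071]
-20 47 [0.0951 0.1029 0.1073]
-10 59 [0.0621 0.0921 0.1084]
0 56 [0.0624 0.0829 0.1084]
10 45 [0.0658 0.1069 0.1109]
20 43 [0.0729 0.1106 0.1128]
30 17 [0.0677 0.0689 0.0718]
```

View pics/c22.png

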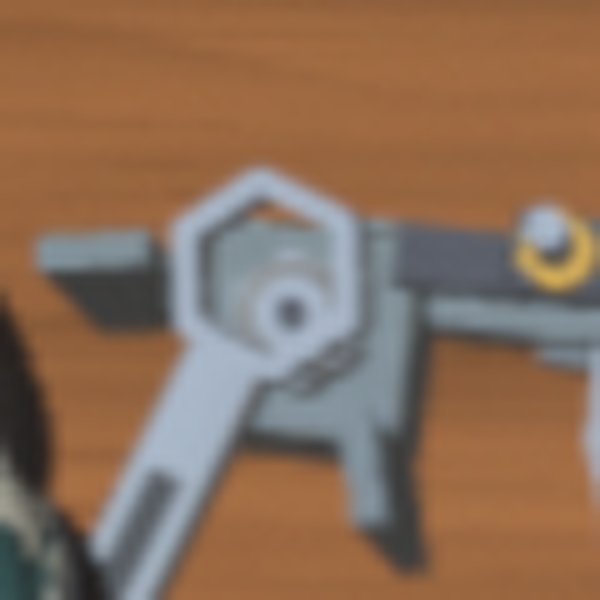

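```bash
python3 -m creep '[{"slide":[0,0,-0.7],"angular":[0,0,0]},{"slide":[0,0,-0.6],"angular":[0,0,0]},{"slide":[0.76,0.43,0.02],"angular":[0,0,-0.884]},{"slide":[0.76,0.43,0.02],"angular":[0,0,-0.884]},{"slide":[0.76,0.43,0.02],"angular":[0,0,-0.884]}]'
python3 -m creep '[{"slide":[0.76,0.43,0.02],"angular":[0,0,-0.884]},{"slide":[0.76,0.43,0.02],"angular":[0,0,-0.884]},{"slide":[0.76,0.43,0.02],"angular":[0,0,-0.884]},{"slide":[0.76,0.43,0.02],"angular":[0,0,-0.884]},{"slide":[0,0,0.5],"angular":[0,0,0]}]'
python3 - <<'E'
from h import *
st()
go(.452,.372,.20,179)
E
```

```text
time: 29.4
tool_pos: [0.5243, 0.3221, 0.2805]
tcp_rot: [-0.421, -3.112, 0.001]
wrist_force: [0.2, 0.2, -4.7]
width: 0.251
time: 29.82
tool_pos: [0.4553, 0.3799, 0.2676]
tcp_rot: [-0.03, -3.141, -0.003]
wrist_force: [1.4, 0.7, -3.9]
width: 0.249
t 29.82 p [0.4553 0.3799 0.2676] r [-3.000e-02 -3.141e+00 -3.000e-03] F [ 1.4  0.7 -3.9] w 0.249
x [-1.     0.019  0.   ] y [0.019 1.    0.002] q [ 0.65  0.23  1.91  0.    1.   -0.9 ]
n 3 slide [ 0.042 -0.107  0.901] ang [ 0.01  -0.002 -0.008] dist mm [ 3.1 -8.1 67.6] rot [ 0.1 -0.  -0.1]
```

```bash
python3 -m creep '[{"slide":[0.08,-0.3,0.9],"angular":[0,0,0]},{"slide":[0,0,0.9],"angular":[0,0,0]},{"slide":[0,0,0.6],"angular":[0,0,0]},{"slide":[0,0,0.4],"angular":[0,0,0]},{"slide":[0,0,0.4],"angular":[0,0,0]}]'
python3 -m creep '[{"slide":[0,0,0.2],"angular":[0,0,0]},{"slide":[0,0,0],"angular":[0,0,0]},{"slide":[0,0,0],"angular":[0,0,0]}]'
python3 - <<'E'
from h import *
st()
E
```

```text
time: 30.23
tool_pos: [0.455, 0.3696, 0.1849]
tcp_rot: [-0.038, -3.139, 0.003]
wrist_force: [-0.4, -0.7, 20.4]
width: 0.25
time: 30.48
tool_pos: [0.4559, 0.3704, 0.1822]
tcp_rot: [0.038, 3.141, 0.001]
wrist_force: [0.2, 0.7, -5.1]
width: 0.249
t 30.48 p [0.4559 0.3704 0.1822] r [3.800e-02 3.141e+00 1.000e-03] F [ 0.2  0.7 -5.1] w 0.249
x [-1.     0.024 -0.001] y [0.024 1.    0.001] q [ 0.64  0.33  1.97  0.    0.84 -0.91]
```

```bash
python3 -m creep '[{"slide":[0,0,0.1],"angular":[0,0,0]},{"slide":[0,0,0],"angular":[0,0,0]},{"slide":[-0.5,0,0],"angular":[0,0,0]},{"slide":[-0.5,0,0],"angular":[0,0,0]},{"slide":[0,0,0],"angular":[0,0,0]}]' 0
python3 -m creep '[{"slide":[0,0,0.05],"angular":[0,0,0]},{"slide":[0,0,0],"angular":[0,0,0]},{"slide":[0,0,0],"angular":[0,0,0]}]'
python3 - <<'E'
from h import *
st();shot('wrist','w23');shot('top','t23')
im,d,C=load('top','t23')
cv2.imwrite('pics/c23.png',cv2.resize(im[140:235,105:170,::-1],None,fx=6,fy=6,interpolation=cv2.INTER_CUBIC))
ring('t23',.020,(148,184,118,154))
E
```

```text
time: 30.9
tool_pos: [0.4838, 0.3704, 0.181]
tcp_rot: [0.038, 3.137, 0.004]
wrist_force: [-0.3, 0.5, -0.3]
width: 0.502
time: 31.15
tool_pos: [0.4803, 0.3695, 0.1779]
tcp_rot: [-0.038, -3.141, 0.001]
wrist_force: [-1.4, 0.1, 0.1]
width: 0.498
t 31.15 p [0.4803 0.3695 0.1779] r [-3.800e-02 -3.141e+00  1.000e-03] F [-1.4  0.1  0.1] w 0.498
x [-1.     0.024  0.001] y [ 0.024  1.    -0.   ] q [ 0.61  0.37  1.93  0.    0.84 -0.93]
hole px [139.27 163.61] area 129.5390625 world [0.5852 0.3679 0.02  ] tool mm [-105.2    0.9  157.8] jig [-84.7 345.5]
```

View pics/w23.png

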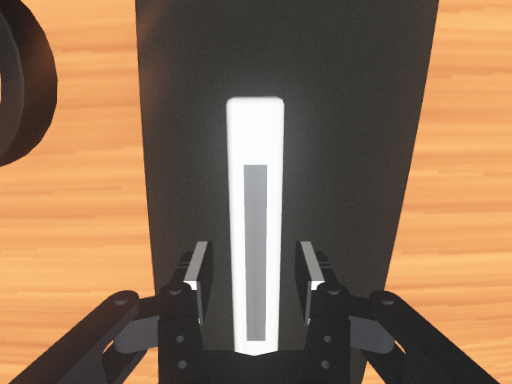

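View pics/c23.png

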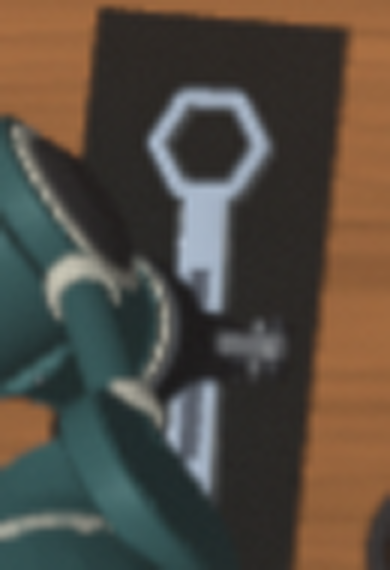

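```bash
python3 -m creep '[{"slide":[-0.3,0,0],"angular":[0,0,0]},{"slide":[0,0,0],"angular":[0,0,0]},{"slide":[0,0,0],"angular":[0,0,0]}]' 0 120
python3 -m creep '[{"slide":[0,0,0],"angular":[0,0,0]},{"slide":[0,0,0],"angular":[0,0,0]},{"slide":[0,0,0],"angular":[0,0,0]},{"slide":[0,0,0],"angular":[0,0,0]},{"slide":[0,0,0],"angular":[0,0,0]}]' 1 120
python3 -m creep '[{"slide":[0,0,0],"angular":[0,0,0]},{"slide":[0,0,-0.8],"angular":[0,0,0]},{"slide":[0,0,-1],"angular":[0,0,0]},{"slide":[0,0,-1],"angular":[0,0,0]},{"slide":[0,0,-1],"angular":[0,0,0]}]'
python3 -m creep '[{"slide":[0,0,0],"angular":[0,0,0]},{"slide":[0,0,0],"angular":[0,0,0]},{"slide":[0,0,0],"angular":[0,0,0]}]'
python3 - <<'E'
from h import *
st();shot('top','t24')
z=bot.read_state()['tool_pos'][2]
ring('t24',z-.174+.016,(140,180,120,160))
E
```

```text
time: 31.5
tool_pos: [0.4884, 0.3697, 0.1784]
tcp_rot: [0.037, 3.141, 0.001]
wrist_force: [-0.3, 0.3, -0.9]
width: 0.502
time: 31.92
tool_pos: [0.488, 0.3697, 0.1788]
tcp_rot: [0.037, 3.141, 0.001]
wrist_force: [-1.3, -0.1, 4.3]
width: 0.25
time: 32.33
tool_pos: [0.4869, 0.3688, 0.2718]
tcp_rot: [-0.037, -3.138, 0.004]
wrist_force: [0.4, 1.1, -4.3]
width: 0.244
time: 32.58
tool_pos: [0.487, 0.3689, 0.2708]
tcp_rot: [-0.037, -3.138, 0.003]
wrist_force: [-0.9, -0.7, -4.8]
width: 0.245
t 32.58 p [0.487  0.3689 0.2708] r [-3.700e-02 -3.138e+00  3.000e-03] F [-0.9 -0.7 -4.8] w 0.245
x [-1.     0.024  0.003] y [ 0.024  1.    -0.002] q [ 0.61  0.26  1.87 -0.    1.02 -0.94]
hole px [130.84 159.31] area 145.9296875 world [0.5839 0.366  0.1121] tool mm [-97.4  -0.2 158.4] jig [-85.9 343.5]
```

Run:
```python
from h import *
go(.5901,.2570,.272,153.9)
```

```text
n 7 slide [-0.716 -0.506 -0.012] ang [-0.008 -0.007  0.884] dist mm [-106.  -109.2   -2. ] rot [-0.2 -0.2 24.7]
```

```bash
python3 -m creep '[{"slide":[-0.716,-0.506,-0.01],"angular":[0,0,0.884]},{"slide":[-0.716,-0.506,-0.01],"angular":[0,0,0.884]},{"slide":[-0.716,-0.506,-0.01],"angular":[0,0,0.884]},{"slide":[-0.716,-0.506,-0.01],"angular":[0,0,0.884]},{"slide":[-0.716,-0.506,-0.01],"angular":[0,0,0.884]}]'
python3 -m creep '[{"slide":[-0.716,-0.506,-0.01],"angular":[0,0,0.884]},{"slide":[-0.716,-0.506,-0.01],"angular":[0,0,0.884]},{"slide":[0,0,0.5],"angular":[0,0,0]},{"slide":[0,0,0.4],"angular":[0,0,0]},{"slide":[0,0,0],"angular":[0,0,0]}]'
python3 -m creep '[{"slide":[0,0,0],"angular":[0,0,0]},{"slide":[0,0,0],"angular":[0,0,0]},{"slide":[0,0,0],"angular":[0,0,0]}]'
cat >> h.py <<'E'
def spz(fn,F,c=(.6776,.2142)):
    im,d,C=load('top',fn)
    uu,vv=np.meshgrid(np.arange(150,225),np.arange(100,170)); o,D=ray(C,np.c_[uu.ravel(),vv.ravel()]); P=o+D*d[100:170,150:225].reshape(-1,1)
    a=np.radians(JY-F); s=np.array([np.cos(a),np.sin(a)]); t=(P[:,:2]-c)@s*1000; l=(P[:,:2]-c)@np.array([-s[1],s[0]])*1000
    for lo,hi,w in [(-75,-60,9),(-60,-45,9),(-45,-30,9)]:
        k=(t>lo)&(t<hi)&(abs(l)<w)&(P[:,2]>.05); print('handle',lo,k.sum(),np.median(P[k,2]).round(4) if k.any() else '',end=' | ')
    k=(t>20)&(t<26)&(abs(l)<12); print('ringfar',k.sum(),np.median(P[k,2]).round(4))
E
python3 - <<'E'
from h import *
st();shot('top','t25');st();spz('t25',21)
im,d,C=load('top','t25')
cv2.imwrite('pics/c25.png',cv2.resize(im[100:160,160:220,::-1],None,fx=10,fy=10,interpolation=cv2.INTER_CUBIC))
E
```

```text
time: 33.05
tool_pos: [0.5666, 0.2931, 0.2711]
tcp_rot: [-0.523, -3.094, 0.004]
wrist_force: [0.4, 0.1, -4.6]
width: 0.248
time: 33.47
tool_pos: [0.589, 0.257, 0.2469]
tcp_rot: [-0.708, -3.053, 0.008]
wrist_force: [-1.7, -0.3, -4.7]
width: 0.243
time: 33.72
tool_pos: [0.591, 0.2586, 0.2525]
tcp_rot: [0.707, 3.061, 0.0]
wrist_force: [0.2, 0.1, -4.9]
width: 0.247
t 33.72 p [0.591  0.2586 0.2525] r [0.707 3.061 0.   ] F [ 0.2  0.1 -4.9] w 0.247
x [-0.899  0.439  0.   ] y [0.439 0.899 0.   ] q [ 0.37  0.34  1.81  0.    1.   -0.74]
t 33.77 p [0.5912 0.2586 0.2529] r [7.07e-01 3.06e+00 1.00e-03] F [ 1.4  0.3 -4. ] w 0.247
x [-0.899  0.439 -0.001] y [0.439 0.899 0.001] q [ 0.37  0.34  1.81  0.    1.   -0.74]
handle -75 21 0.0929 | handle -60 32 0.0935 | handle -45 44 0.0938 | ringfar 25 0.0915
```

View pics/c25.png

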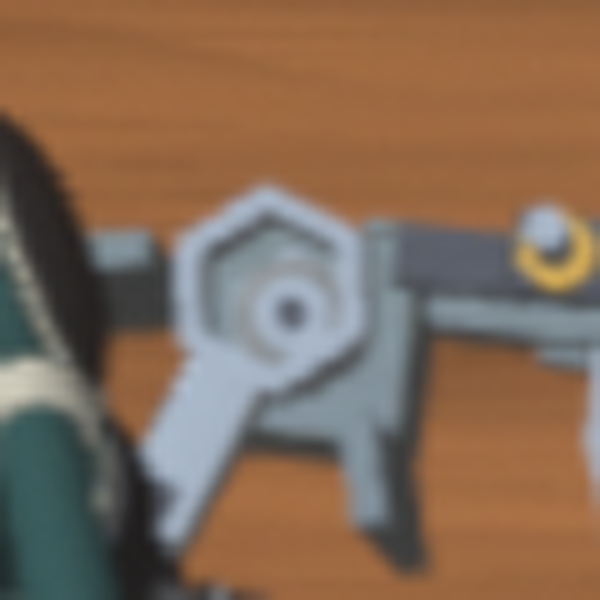

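Run:
```python
from h import *
im,d,C=load('top','t25')
f=lambda p:(np.array(p)+.5)/10-.5+[160,100]
for v in ([(266,184),(360,236),(365,339),(272,392),(178,338),(174,240)],[(268,217),(333,251),(335,322),(270,356),(207,322),(205,252)]):
    P=onz(C,[f(x) for x in v],.0935);c=P.mean(0); q=P-c;print(c,((30-(np.degrees(np.arctan2(q[:,1],q[:,0]))-JY))%60).round(1))
print(proj(C,[[.6776,.2142,.067]]))
# head estimate: rings of cone in unobstructed t17
im,d,C=load('top','t17')
g=cv2.resize(im[112:152,168:208],None,fx=10,fy=10,interpolation=cv2.INTER_CUBIC)
G=cv2.cvtColor(g,cv2.COLOR_RGB2GRAY)
G=cv2.GaussianBlur(G,(0,0),5); sub=G[150:240,160:260]; _,_,mn,_=cv2.minMaxLoc(sub); print(mn)
p=(np.array([mn[0]+160,mn[1]+150])+.5)/10-.5+[168,112]; print(p,onz(C,p,.067),onz(C,p,.063))
```

```text
[0.67889557 0.21627564 0.0935    ] [21.  23.4 21.9 21.2 24.5 20.7]
[0.67931366 0.21614125 0.0935    ] [21.4 23.9 22.3 22.5 23.8 22.1]
[[188.75682928 130.81675761]]
(51, 41)
[188.65 130.65] [[0.67808618 0.21452974 0.067     ]] [[0.67894891 0.21524774 0.063     ]]
```

```bash
python3 -m creep '[{"slide":[0.03,-0.08,0.3],"angular":[0,0,0]},{"slide":[0,0,0.3],"angular":[0,0,0]},{"slide":[0,0,0],"angular":[0,0,0]},{"slide":[0,0,0],"angular":[0,0,0]}]'
python3 - <<'E'
from h import *
st()
s=bot.read_state();M=R.from_rotvec(s['tcp_rot']).as_matrix();print(np.array(s['tool_pos'])+M@[-.0974,-.0002,.1747])
E
```

```text
time: 34.1
tool_pos: [0.5892, 0.2562, 0.2363]
tcp_rot: [-0.709, -3.059, 0.002]
wrist_force: [-0.0, -0.2, -4.1]
width: 0.246
t 34.1 p [0.5892 0.2562 0.2363] r [-7.090e-01 -3.059e+00  2.000e-03] F [-0.  -0.2 -4.1] w 0.246
x [-0.898  0.44   0.001] y [ 0.44   0.898 -0.001] q [ 0.37  0.35  1.82  0.    0.97 -0.74]
[0.67629672 0.21304024 0.0615222 ]
```

```bash
python3 -m creep '[{"slide":[-0.015,0.05,0.1],"angular":[0,0,0]},{"slide":[0,0,0.1],"angular":[0,0,0]},{"slide":[0,0,0],"angular":[0,0,0]},{"slide":[0,0,0],"angular":[0,0,0]}]'
cat >> h.py <<'E'
def rk():
    s=bot.read_state();M=R.from_rotvec(s['tcp_rot']).as_matrix();p=np.array(s['tool_pos'])+M@[-.0974,-.0002,.1747]
    az=np.degrees(np.arctan2(M[1,0],M[0,0])); print('t',round(s['time'],2),'ring',(p*1000).round(1),'jig',w2j(p).round(1),'F(ang)',round((JY-(az-180))%360,1),'tilt',np.degrees(M[:2,2]).round(2),'f',np.round(s['wrist_force'],1),'m',np.round(s['torque'],2),'q6',round(s['q'][5],2))
E
python3 - <<'E'
from h import *
rk()
E
```

```text
time: 34.43
tool_pos: [0.5906, 0.2573, 0.2322]
tcp_rot: [-0.709, -3.06, 0.0]
wrist_force: [-0.1, 0.3, -3.7]
width: 0.241
t 34.43 ring [677.9 214.2  57.5] jig [ 21.3 200.7] F(ang) 21.0 tilt [-0.03 -0.01] f [-0.1  0.3 -3.7] m [ 0.07  0.07 -0.02] q6 -0.74
```

```bash
python3 -m creep '[{"slide":[0,0,0.2],"angular":[0,0,0]},{"slide":[0,0,0.1],"angular":[0,0,0]},{"slide":[0,0,0],"angular":[0,0,0]},{"slide":[0,0,0],"angular":[0,0,0]}]'
python3 - <<'E'
from h import *
rk()
E
```

```text
time: 34.77
tool_pos: [0.5905, 0.2572, 0.2244]
tcp_rot: [-0.709, -3.06, 0.001]
wrist_force: [0.1, -0.8, -4.9]
width: 0.242
t 34.77 ring [677.7 214.1  49.7] jig [ 21.1 200.6] F(ang) 21.0 tilt [-0.04 -0.02] f [ 0.1 -0.8 -4.9] m [ 0.01  0.03 -0.04] q6 -0.74
```

```bash
python3 -m creep '[{"slide":[0,0,0.14],"angular":[0,0,0]},{"slide":[0,0,0],"angular":[0,0,0]},{"slide":[0,0,0],"angular":[0,0,0]}]'
python3 -m creep '[{"slide":[-0.01,0.272,0],"angular":[0,0,1]},{"slide":[-0.01,0.272,0],"angular":[0,0,1]},{"slide":[-0.01,0.272,0],"angular":[0,0,1]},{"slide":[-0.01,0.272,0],"angular":[0,0,1]},{"slide":[-0.01,0.272,0],"angular":[0,0,1]}]'
python3 - <<'E'
from h import *
rk()
E
```

```text
time: 35.02
tool_pos: [0.5906, 0.2573, 0.2212]
tcp_rot: [-0.709, -3.06, 0.0]
wrist_force: [-0.3, -0.1, -4.6]
width: 0.245
time: 35.43
tool_pos: [0.6102, 0.2847, 0.2211]
tcp_rot: [-1.234, -2.887, 0.003]
wrist_force: [-1.3, -2.0, -3.9]
width: 0.245
t 35.43 ring [676.9 214.   46.3] jig [ 20.3 200.4] F(ang) 41.2 tilt [-0.13 -0.05] f [-1.3 -2.  -3.9] m [-0.17  0.33  0.13] q6 -0.36
```

```bash
python3 -m creep '[{"slide":[-0.01,0.272,0],"angular":[0,0,1]},{"slide":[-0.01,0.272,0],"angular":[0,0,1]},{"slide":[-0.01,0.272,0],"angular":[0,0,1]},{"slide":[-0.01,0.272,0],"angular":[0,0,1]},{"slide":[-0.01,0.272,0],"angular":[0,0,1]}]'
python3 - <<'E'
from h import *
rk()
E
```

```text
time: 35.85
tool_pos: [0.6383, 0.3036, 0.221]
tcp_rot: [-1.717, -2.629, 0.003]
wrist_force: [-2.3, -1.1, -2.9]
width: 0.247
t 35.85 ring [676.9 214.2  46.3] jig [ 20.2 200.6] F(ang) 61.2 tilt [-0.14 -0.05] f [-2.3 -1.1 -2.9] m [-0.11  0.41  0.06] q6 -0.01
```

```bash
python3 -m creep '[{"slide":[-0.01,0.272,0],"angular":[0,0,1]},{"slide":[-0.01,0.272,0],"angular":[0,0,1]},{"slide":[-0.01,0.272,0],"angular":[0,0,1]},{"slide":[-0.01,0.272,0],"angular":[0,0,1]},{"slide":[0,0,0],"angular":[0,0,0]}]'
python3 - <<'E'
from h import *
rk();shot('top','t26')
im,d,C=load('top','t26')
cv2.imwrite('pics/c26.png',cv2.resize(im[100:160,160:220,::-1],None,fx=10,fy=10,interpolation=cv2.INTER_CUBIC))
E
```

```text
time: 36.27
tool_pos: [0.6649, 0.311, 0.221]
tcp_rot: [-2.065, -2.365, 0.002]
wrist_force: [-3.7, 0.8, -3.4]
width: 0.243
t 36.27 ring [677.5 214.5  46.3] jig [ 20.8 200.9] F(ang) 77.2 tilt [-0.12  0.  ] f [-3.7  0.8 -3.4] m [ 0.11  0.45 -0.31] q6 0.27
```

View pics/c26.png

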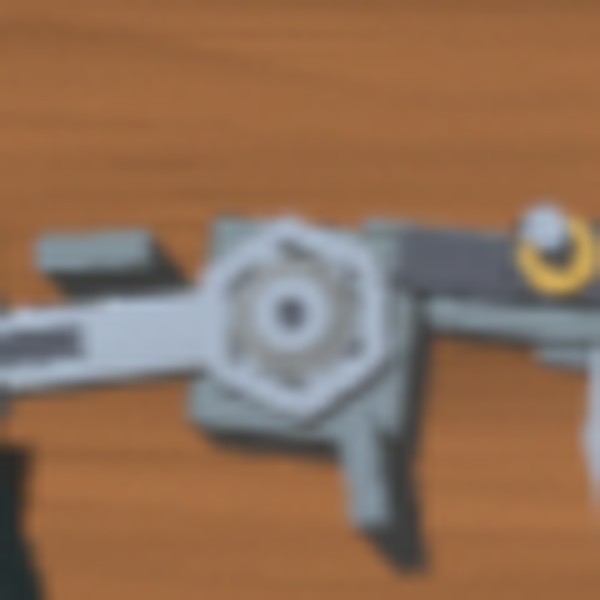

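```bash
python3 -m creep '[{"slide":[-0.01,-0.272,0],"angular":[0,0,-1]},{"slide":[-0.01,-0.272,0],"angular":[0,0,-1]},{"slide":[0,0,-0.5],"angular":[0,0,0]},{"slide":[0,0,-0.6],"angular":[0,0,0]},{"slide":[0,0,0],"angular":[0,0,0]}]'
python3 - <<'E'
from h import *
rk();
E
python3 -m creep '[{"slide":[-0.01,-0.272,0],"angular":[0,0,-1]},{"slide":[-0.01,-0.272,0],"angular":[0,0,-1]},{"slide":[-0.01,-0.272,0],"angular":[0,0,-1]},{"slide":[-0.01,-0.272,0],"angular":[0,0,-1]},{"slide":[-0.01,-0.272,0],"angular":[0,0,-1]}]'
python3 -m creep '[{"slide":[-0.01,-0.272,0],"angular":[0,0,-1]},{"slide":[-0.01,-0.272,0],"angular":[0,0,-1]},{"slide":[-0.01,-0.272,0],"angular":[0,0,-1]},{"slide":[-0.01,-0.272,0],"angular":[0,0,-1]},{"slide":[-0.01,-0.272,0],"angular":[0,0,-1]}]'
python3 -m creep '[{"slide":[-0.01,-0.272,0],"angular":[0,0,-1]},{"slide":[-0.01,-0.272,0],"angular":[0,0,-1]},{"slide":[-0.01,-0.272,0],"angular":[0,0,-1]},{"slide":[-0.01,-0.272,0],"angular":[0,0,-1]},{"slide":[-0.01,-0.272,0],"angular":[0,0,-1]}]'
python3 -m creep '[{"slide":[0,0,0],"angular":[0,0,0]},{"slide":[0,0,0],"angular":[0,0,0]},{"slide":[0,0,0],"angular":[0,0,0]}]'
python3 - <<'E'
from h import *
rk();shot('top','t27');spz('t27',8)
im,d,C=load('top','t27')
cv2.imwrite('pics/c27.png',cv2.resize(im[100:160,160:220,::-1],None,fx=10,fy=10,interpolation=cv2.INTER_CUBIC))
E
```

```text
time: 36.73
tool_pos: [0.6537, 0.3088, 0.2546]
tcp_rot: [1.891, 2.503, 0.011]
wrist_force: [1.2, 0.9, -2.4]
width: 0.244
t 36.73 ring [681.5 215.5  79.8] jig [ 24.7 202.3] F(ang) 69.0 tilt [0.45 0.17] f [ 1.2  0.9 -2.4] m [ 0.08 -0.09  0.01] q6 0.13
time: 37.15
tool_pos: [0.6218, 0.2932, 0.2507]
tcp_rot: [1.424, 2.798, 0.003]
wrist_force: [0.3, 0.0, -4.6]
width: 0.249
time: 37.57
tool_pos: [0.5983, 0.2687, 0.2507]
tcp_rot: [0.916, 3.002, 0.003]
wrist_force: [-0.7, -0.1, -4.6]
width: 0.241
time: 37.98
tool_pos: [0.5847, 0.2377, 0.2507]
tcp_rot: [0.381, 3.115, 0.002]
wrist_force: [-0.2, -0.1, -3.7]
width: 0.243
time: 38.23
tool_pos: [0.5846, 0.2381, 0.25]
tcp_rot: [0.389, 3.116, 0.002]
wrist_force: [-0.2, 0.3, -4.2]
width: 0.247
t 38.23 ring [679.3 214.1  75.5] jig [ 22.6 200.7] F(ang) 9.1 tilt [0.11 0.05] f [-0.2  0.3 -4.2] m [ 0.04  0.08 -0.03] q6 -0.98
handle -75 28 0.4548 | handle -60 39 0.0939 | handle -45 35 0.0912 | ringfar 30 0.0861
```

View pics/c27.png

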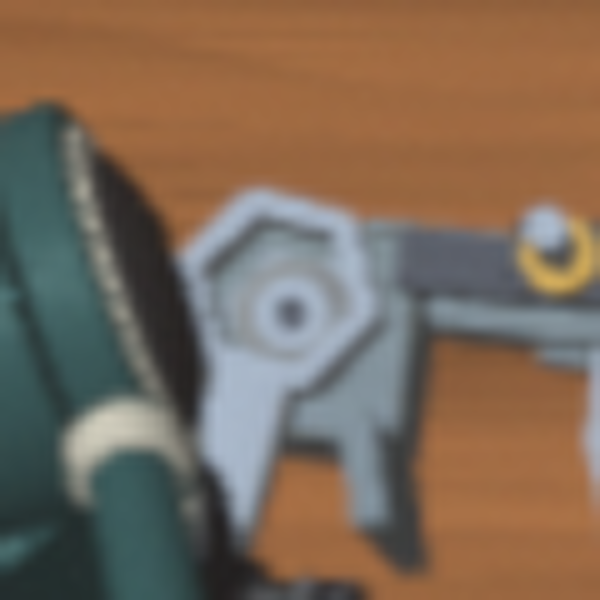

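```bash
python3 -m creep '[{"slide":[0.06,-0.015,0.2],"angular":[0,0,0]},{"slide":[0,0,0.3],"angular":[0,0,0]},{"slide":[0,0,0],"angular":[0,0,0]},{"slide":[0,0,0],"angular":[0,0,0]}]'
python3 - <<'E'
from h import *
rk()
E
```

```text
time: 38.62
tool_pos: [0.582, 0.2379, 0.2353]
tcp_rot: [-0.385, -3.116, 0.001]
wrist_force: [0.2, -0.3, -4.2]
width: 0.248
t 38.62 ring [676.1 213.9  60.4] jig [ 19.5 200.2] F(ang) 9.0 tilt [-0.09 -0.04] f [ 0.2 -0.3 -4.2] m [0.01 0.05 0.03] q6 -0.98
```

```bash
python3 -m creep '[{"slide":[-0.05,0.015,0.08],"angular":[0,0,0]},{"slide":[0,0,0.08],"angular":[0,0,0]},{"slide":[0,0,0],"angular":[0,0,0]},{"slide":[0,0,0],"angular":[0,0,0]}]'
python3 - <<'E'
from h import *
rk()
E
```

```text
time: 38.95
tool_pos: [0.5836, 0.2379, 0.2322]
tcp_rot: [-0.386, -3.117, 0.0]
wrist_force: [-0.1, -0.3, -4.0]
width: 0.249
t 38.95 ring [677.8 213.9  57.4] jig [ 21.2 200.4] F(ang) 9.0 tilt [-0.04 -0.01] f [-0.1 -0.3 -4. ] m [ 0.05  0.13 -0.  ] q6 -0.98
```

```bash
python3 -m creep '[{"slide":[0,0,0.2],"angular":[0,0,0]},{"slide":[0,0,0.1],"angular":[0,0,0]},{"slide":[0,0,0],"angular":[0,0,0]},{"slide":[0,0,0],"angular":[0,0,0]}]'
python3 - <<'E'
from h import *
rk()
E
```

```text
time: 39.28
tool_pos: [0.5835, 0.2378, 0.2245]
tcp_rot: [-0.386, -3.117, 0.001]
wrist_force: [0.3, 2.0, -5.2]
width: 0.244
t 39.28 ring [677.8 213.9  49.7] jig [ 21.2 200.3] F(ang) 9.0 tilt [-0.03 -0.02] f [ 0.3  2.  -5.2] m [0.09 0.08 0.05] q6 -0.98
```

```bash
python3 -m creep '[{"slide":[0,0,0.1],"angular":[0,0,0]},{"slide":[0,0,0],"angular":[0,0,0]}]'
python3 -m creep '[{"slide":[-0.01,0.272,0],"angular":[0,0,1]},{"slide":[-0.01,0.272,0],"angular":[0,0,1]},{"slide":[-0.01,0.272,0],"angular":[0,0,1]},{"slide":[-0.01,0.272,0],"angular":[0,0,1]},{"slide":[-0.01,0.272,0],"angular":[0,0,1]}]'
python3 - <<'E'
from h import *
rk()
E
python3 -m creep '[{"slide":[-0.01,0.272,0],"angular":[0,0,1]},{"slide":[-0.01,0.272,0],"angular":[0,0,1]},{"slide":[-0.01,0.272,0],"angular":[0,0,1]},{"slide":[-0.01,0.272,0],"angular":[0,0,1]},{"slide":[-0.01,0.272,0],"angular":[0,0,1]}]'
python3 - <<'E'
from h import *
rk()
E
python3 -m creep '[{"slide":[-0.01,0.272,0],"angular":[0,0,1]},{"slide":[-0.01,0.272,0],"angular":[0,0,1]},{"slide":[-0.01,0.272,0],"angular":[0,0,1]},{"slide":[-0.01,0.272,0],"angular":[0,0,1]},{"slide":[-0.01,0.272,0],"angular":[0,0,1]}]'
python3 - <<'E'
from h import *
rk()
E
```

```text
time: 39.45
tool_pos: [0.5836, 0.2379, 0.2221]
tcp_rot: [-0.386, -3.117, 0.0]
wrist_force: [0.6, 0.1, -4.3]
width: 0.244
time: 39.87
tool_pos: [0.597, 0.269, 0.222]
tcp_rot: [-0.925, -3.001, 0.002]
wrist_force: [-1.5, -1.5, -3.6]
width: 0.246
t 39.87 ring [677.  213.8  47.2] jig [ 20.4 200.2] F(ang) 29.2 tilt [-0.12 -0.05] f [-1.5 -1.5 -3.6] m [-0.08  0.34  0.22] q6 -0.59
time: 40.28
tool_pos: [0.6206, 0.2934, 0.2219]
tcp_rot: [-1.432, -2.794, 0.003]
wrist_force: [-1.7, 0.5, -3.6]
width: 0.25
t 40.28 ring [676.9 214.1  47.1] jig [ 20.2 200.4] F(ang) 49.2 tilt [-0.14 -0.03] f [-1.7  0.5 -3.6] m [-0.02  0.41  0.08] q6 -0.22
time: 40.7
tool_pos: [0.6511, 0.3081, 0.2219]
tcp_rot: [-1.896, -2.503, 0.003]
wrist_force: [-2.6, -0.8, -3.6]
width: 0.245
t 40.7 ring [676.9 214.3  47.2] jig [ 20.2 200.7] F(ang) 69.2 tilt [-0.14 -0.02] f [-2.6 -0.8 -3.6] m [0.08 0.46 0.06] q6 0.13
```

```bash
python3 -m creep '[{"slide":[-0.01,0.272,0],"angular":[0,0,1]},{"slide":[-0.01,0.272,0],"angular":[0,0,1]},{"slide":[0,0,0],"angular":[0,0,0]}]'
python3 - <<'E'
from h import *
rk();shot('top','t28')
im,d,C=load('top','t28')
cv2.imwrite('pics/c28.png',cv2.resize(im[100:170,150:320,::-1],None,fx=4.7,fy=4.7,interpolation=cv2.INTER_CUBIC))
E
```

```text
time: 40.95
tool_pos: [0.6649, 0.311, 0.2219]
tcp_rot: [-2.065, -2.365, 0.002]
wrist_force: [-3.3, 1.9, -3.5]
width: 0.243
t 40.95 ring [677.4 214.5  47.1] jig [ 20.8 200.9] F(ang) 77.2 tilt [-0.12  0.02] f [-3.3  1.9 -3.5] m [ 0.32  0.5  -0.31] q6 0.27
```

View pics/c28.png

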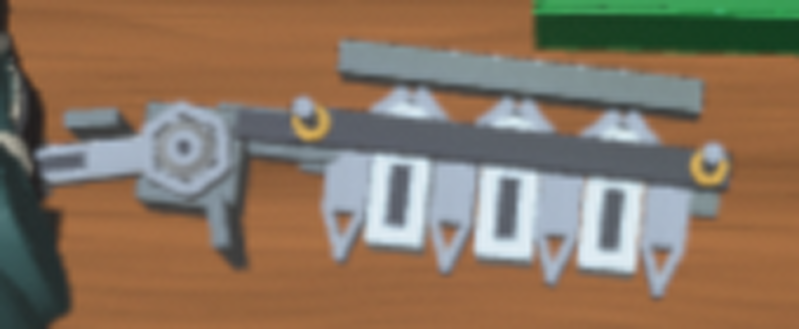

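```bash
python3 -m creep '[{"slide":[-0.01,-0.272,0],"angular":[0,0,-1]},{"slide":[-0.01,-0.272,0],"angular":[0,0,-1]},{"slide":[0,0,-0.5],"angular":[0,0,0]},{"slide":[0,0,-0.6],"angular":[0,0,0]},{"slide":[0,0,0],"angular":[0,0,0]}]'
python3 - <<'E'
from h import *
rk();
E
python3 -m creep '[{"slide":[-0.01,-0.272,0],"angular":[0,0,-1]},{"slide":[-0.01,-0.272,0],"angular":[0,0,-1]},{"slide":[-0.01,-0.272,0],"angular":[0,0,-1]},{"slide":[-0.01,-0.272,0],"angular":[0,0,-1]},{"slide":[-0.01,-0.272,0],"angular":[0,0,-1]}]'
python3 -m creep '[{"slide":[-0.01,-0.272,0],"angular":[0,0,-1]},{"slide":[-0.01,-0.272,0],"angular":[0,0,-1]},{"slide":[-0.01,-0.272,0],"angular":[0,0,-1]},{"slide":[-0.01,-0.272,0],"angular":[0,0,-1]},{"slide":[-0.01,-0.272,0],"angular":[0,0,-1]}]'
python3 -m creep '[{"slide":[-0.01,-0.272,0],"angular":[0,0,-1]},{"slide":[-0.01,-0.272,0],"angular":[0,0,-1]},{"slide":[-0.01,-0.272,0],"angular":[0,0,-1]},{"slide":[-0.01,-0.272,0],"angular":[0,0,-1]},{"slide":[-0.01,-0.272,0],"angular":[0,0,-1]}]'
python3 -m creep '[{"slide":[0,0,0],"angular":[0,0,0]},{"slide":[0,0,0],"angular":[0,0,0]},{"slide":[0,0,0],"angular":[0,0,0]},{"slide":[0,0,0],"angular":[0,0,0]}]'
python3 - <<'E'
from h import *
rk()
E
```

```text
time: 41.42
tool_pos: [0.6537, 0.3084, 0.2555]
tcp_rot: [1.891, 2.503, 0.011]
wrist_force: [1.3, 0.3, -2.4]
width: 0.245
t 41.42 ring [681.5 215.2  80.8] jig [ 24.7 202. ] F(ang) 69.0 tilt [0.45 0.16] f [ 1.3  0.3 -2.4] m [ 0.12 -0.11 -0.01] q6 0.13
time: 41.83
tool_pos: [0.6218, 0.2928, 0.2517]
tcp_rot: [1.424, 2.798, 0.003]
wrist_force: [-1.0, -0.2, -4.1]
width: 0.248
time: 42.25
tool_pos: [0.5984, 0.2684, 0.2517]
tcp_rot: [0.917, 3.002, 0.002]
wrist_force: [-0.1, -0.8, -4.1]
width: 0.247
time: 42.67
tool_pos: [0.5847, 0.2374, 0.2517]
tcp_rot: [0.381, 3.116, 0.001]
wrist_force: [0.0, -0.4, -3.8]
width: 0.242
time: 43.0
tool_pos: [0.5844, 0.238, 0.2505]
tcp_rot: [0.387, 3.116, 0.001]
wrist_force: [0.7, -0.3, -4.3]
width: 0.247
t 43.0 ring [679. 214.  76.] jig [ 22.4 200.6] F(ang) 9.1 tilt [0.07 0.03] f [ 0.7 -0.3 -4.3] m [0.03 0.06 0.  ] q6 -0.98
```

```bash
python3 -m creep '[{"slide":[0.02,0,0.2],"angular":[0,0,0]},{"slide":[0,0,0.3],"angular":[0,0,0]},{"slide":[0,0,0],"angular":[0,0,0]},{"slide":[0,0,0],"angular":[0,0,0]},{"slide":[0,0,0],"angular":[0,0,0]}]'
python3 - <<'E'
from h import *
rk()
E
python3 -m creep '[{"slide":[0,0,0.12],"angular":[0,0,0]},{"slide":[0,0,0.08],"angular":[0,0,0]},{"slide":[0,0,0],"angular":[0,0,0]},{"slide":[0,0,0],"angular":[0,0,0]}]'
python3 - <<'E'
from h import *
rk()
E
```

```text
time: 43.42
tool_pos: [0.5832, 0.2378, 0.2368]
tcp_rot: [-0.386, -3.117, 0.001]
wrist_force: [0.5, -1.0, -4.5]
width: 0.248
t 43.42 ring [677.5 213.8  62. ] jig [ 20.9 200.2] F(ang) 9.0 tilt [-0.06 -0.02] f [ 0.5 -1.  -4.5] m [0.02 0.1  0.  ] q6 -0.98
time: 43.75
tool_pos: [0.5833, 0.2377, 0.2322]
tcp_rot: [-0.386, -3.117, 0.0]
wrist_force: [0.2, 0.6, -4.5]
width: 0.246
t 43.75 ring [677.7 213.7  57.5] jig [ 21.1 200.2] F(ang) 9.0 tilt [-0.02 -0.01] f [ 0.2  0.6 -4.5] m [0.07 0.02 0.02] q6 -0.98
```

Clear of the head's top with no contact force; lower on and turn.

```bash
python3 -m creep '[{"slide":[0,0,0.2],"angular":[0,0,0]},{"slide":[0,0,0.14],"angular":[0,0,0]},{"slide":[0,0,0.06],"angular":[0,0,0]},{"slide":[0,0,0],"angular":[0,0,0]}]'
python3 - <<'E'
from h import *
rk()
E
python3 -m creep '[{"slide":[-0.01,0.272,0],"angular":[0,0,1]},{"slide":[-0.01,0.272,0],"angular":[0,0,1]},{"slide":[-0.01,0.272,0],"angular":[0,0,1]},{"slide":[-0.01,0.272,0],"angular":[0,0,1]},{"slide":[-0.01,0.272,0],"angular":[0,0,1]}]'
python3 - <<'E'
from h import *
rk()
E
python3 -m creep '[{"slide":[-0.01,0.272,0],"angular":[0,0,1]},{"slide":[-0.01,0.272,0],"angular":[0,0,1]},{"slide":[-0.01,0.272,0],"angular":[0,0,1]},{"slide":[-0.01,0.272,0],"angular":[0,0,1]},{"slide":[-0.01,0.272,0],"angular":[0,0,1]}]'
python3 - <<'E'
from h import *
rk()
E
python3 -m creep '[{"slide":[-0.01,0.272,0],"angular":[0,0,1]},{"slide":[-0.01,0.272,0],"angular":[0,0,1]},{"slide":[-0.01,0.272,0],"angular":[0,0,1]},{"slide":[-0.01,0.272,0],"angular":[0,0,1]},{"slide":[-0.01,0.272,0],"angular":[0,0,1]}]'
python3 - <<'E'
from h import *
rk()
E
python3 -m creep '[{"slide":[-0.01,0.272,0],"angular":[0,0,1]},{"slide":[-0.01,0.272,0],"angular":[0,0,1]},{"slide":[0,0,0],"angular":[0,0,0]}]'
python3 - <<'E'
from h import *
rk();shot('top','t29')
im,d,C=load('top','t29')
cv2.imwrite('pics/c29.png',cv2.resize(im[100:160,160:220,::-1],None,fx=10,fy=10,interpolation=cv2.INTER_CUBIC))
E
```

```text
time: 44.08
tool_pos: [0.5831, 0.2376, 0.2215]
tcp_rot: [-0.386, -3.117, 0.001]
wrist_force: [-0.6, 0.1, -3.7]
width: 0.247
t 44.08 ring [677.3 213.6  46.7] jig [ 20.7 200. ] F(ang) 9.0 tilt [-0.07 -0.03] f [-0.6  0.1 -3.7] m [ 0.    0.04 -0.01] q6 -0.98
time: 44.5
tool_pos: [0.5969, 0.2689, 0.222]
tcp_rot: [-0.925, -3.001, 0.002]
wrist_force: [-2.0, -0.6, -4.9]
width: 0.242
t 44.5 ring [676.9 213.8  47.2] jig [ 20.3 200.2] F(ang) 29.2 tilt [-0.1  -0.04] f [-2.  -0.6 -4.9] m [-0.02  0.26  0.23] q6 -0.59
time: 44.92
tool_pos: [0.6205, 0.2933, 0.2219]
tcp_rot: [-1.432, -2.794, 0.002]
wrist_force: [-2.1, 0.2, -3.1]
width: 0.244
t 44.92 ring [676.8 214.   47.2] jig [ 20.2 200.4] F(ang) 49.2 tilt [-0.12 -0.02] f [-2.1  0.2 -3.1] m [0.05 0.41 0.11] q6 -0.22
time: 45.33
tool_pos: [0.651, 0.3081, 0.2219]
tcp_rot: [-1.896, -2.503, 0.002]
wrist_force: [-3.2, -0.2, -3.2]
width: 0.243
t 45.33 ring [676.8 214.3  47.1] jig [ 20.1 200.7] F(ang) 69.2 tilt [-0.13 -0.01] f [-3.2 -0.2 -3.2] m [0.15 0.33 0.14] q6 0.13
time: 45.58
tool_pos: [0.6648, 0.3109, 0.2219]
tcp_rot: [-2.065, -2.365, 0.001]
wrist_force: [-2.3, 2.1, -4.3]
width: 0.243
t 45.58 ring [677.4 214.5  47.1] jig [ 20.7 200.9] F(ang) 77.2 tilt [-0.11  0.04] f [-2.3  2.1 -4.3] m [ 0.42  0.4  -0.24] q6 0.27
```

View pics/c29.png

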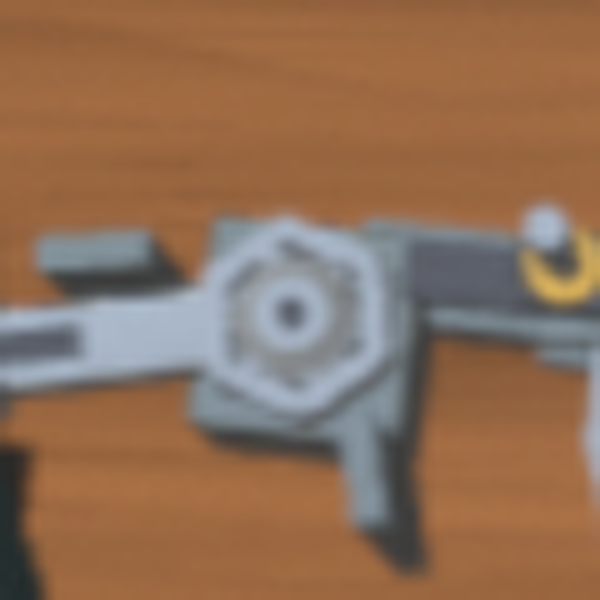

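```bash
python3 -m creep '[{"slide":[-0.01,-0.272,0],"angular":[0,0,-1]},{"slide":[-0.01,-0.272,0],"angular":[0,0,-1]},{"slide":[0,0,-0.5],"angular":[0,0,0]},{"slide":[0,0,-0.6],"angular":[0,0,0]},{"slide":[0,0,0],"angular":[0,0,0]}]'
python3 -m creep '[{"slide":[-0.01,-0.272,0],"angular":[0,0,-1]},{"slide":[-0.01,-0.272,0],"angular":[0,0,-1]},{"slide":[-0.01,-0.272,0],"angular":[0,0,-1]},{"slide":[-0.01,-0.272,0],"angular":[0,0,-1]},{"slide":[-0.01,-0.272,0],"angular":[0,0,-1]}]'
python3 -m creep '[{"slide":[-0.01,-0.272,0],"angular":[0,0,-1]},{"slide":[-0.01,-0.272,0],"angular":[0,0,-1]},{"slide":[-0.01,-0.272,0],"angular":[0,0,-1]},{"slide":[-0.01,-0.272,0],"angular":[0,0,-1]},{"slide":[-0.01,-0.272,0],"angular":[0,0,-1]}]'
python3 -m creep '[{"slide":[-0.01,-0.272,0],"angular":[0,0,-1]},{"slide":[-0.01,-0.272,0],"angular":[0,0,-1]},{"slide":[-0.01,-0.272,0],"angular":[0,0,-1]},{"slide":[-0.01,-0.272,0],"angular":[0,0,-1]},{"slide":[-0.01,-0.272,0],"angular":[0,0,-1]}]'
python3 -m creep '[{"slide":[0,0,0],"angular":[0,0,0]},{"slide":[0,0,0],"angular":[0,0,0]},{"slide":[0,0,0],"angular":[0,0,0]},{"slide":[0,0,0],"angular":[0,0,0]}]'
python3 -m creep '[{"slide":[0.01,0,0.2],"angular":[0,0,0]},{"slide":[0,0,0.3],"angular":[0,0,0]},{"slide":[0,0,0],"angular":[0,0,0]},{"slide":[0,0,0],"angular":[0,0,0]},{"slide":[0,0,0],"angular":[0,0,0]}]'
python3 - <<'E'
from h import *
rk()
E
python3 -m creep '[{"slide":[0,0,0.12],"angular":[0,0,0]},{"slide":[0,0,0.08],"angular":[0,0,0]},{"slide":[0,0,0],"angular":[0,0,0]},{"slide":[0,0,0],"angular":[0,0,0]}]'
python3 - <<'E'
from h import *
rk()
E
```

```text
time: 46.05
tool_pos: [0.6534, 0.3082, 0.2555]
tcp_rot: [1.891, 2.503, 0.01]
wrist_force: [1.2, 1.0, -3.4]
width: 0.243
time: 46.47
tool_pos: [0.6215, 0.2926, 0.2516]
tcp_rot: [1.424, 2.798, 0.003]
wrist_force: [-0.8, -0.3, -4.4]
width: 0.249
time: 46.88
tool_pos: [0.5981, 0.2682, 0.2517]
tcp_rot: [0.917, 3.002, 0.002]
wrist_force: [0.4, 0.1, -4.1]
width: 0.246
time: 47.3
tool_pos: [0.5844, 0.2371, 0.2517]
tcp_rot: [0.381, 3.116, 0.001]
wrist_force: [0.8, -0.0, -4.6]
width: 0.245
time: 47.63
tool_pos: [0.5841, 0.2378, 0.2506]
tcp_rot: [0.388, 3.117, 0.001]
wrist_force: [0.3, 0.7, -4.3]
width: 0.245
time: 48.05
tool_pos: [0.5833, 0.2375, 0.2368]
tcp_rot: [-0.386, -3.117, 0.001]
wrist_force: [-0.4, 0.7, -5.3]
width: 0.244
t 48.05 ring [677.5 213.5  62. ] jig [ 20.9 200. ] F(ang) 9.0 tilt [-0.06 -0.02] f [-0.4  0.7 -5.3] m [ 0.01  0.07 -0.03] q6 -0.98
time: 48.38
tool_pos: [0.5834, 0.2374, 0.2322]
tcp_rot: [-0.386, -3.117, 0.0]
wrist_force: [0.5, 0.2, -4.5]
width: 0.242
t 48.38 ring [677.7 213.5  57.5] jig [ 21.1 200. ] F(ang) 9.0 tilt [-0.02 -0.01] f [ 0.5  0.2 -4.5] m [ 0.02  0.12 -0.02] q6 -0.98
```

```bash
python3 -m creep '[{"slide":[0,0,0.2],"angular":[0,0,0]},{"slide":[0,0,0.14],"angular":[0,0,0]},{"slide":[0,0,0.06],"angular":[0,0,0]},{"slide":[0,0,0],"angular":[0,0,0]}]'
python3 - <<'E'
from h import *
rk()
E
python3 -m creep '[{"slide":[-0.01,0.272,0],"angular":[0,0,1]},{"slide":[-0.01,0.272,0],"angular":[0,0,1]},{"slide":[-0.01,0.272,0],"angular":[0,0,1]},{"slide":[-0.01,0.272,0],"angular":[0,0,1]},{"slide":[-0.01,0.272,0],"angular":[0,0,1]}]'
python3 - <<'E'
from h import *
rk()
E
python3 -m creep '[{"slide":[-0.01,0.272,0],"angular":[0,0,1]},{"slide":[0,0,0],"angular":[0,0,0]}]'
python3 - <<'E'
from h import *
rk()
E
python3 -m creep '[{"slide":[-0.005,0.136,0],"angular":[0,0,0.5]},{"slide":[0,0,0],"angular":[0,0,0]}]'
python3 - <<'E'
from h import *
rk()
E
```

```text
time: 48.72
tool_pos: [0.5831, 0.2373, 0.2215]
tcp_rot: [-0.386, -3.117, 0.001]
wrist_force: [0.7, -0.6, -4.1]
width: 0.25
t 48.72 ring [677.3 213.3  46.7] jig [ 20.8 199.8] F(ang) 9.0 tilt [-0.07 -0.03] f [ 0.7 -0.6 -4.1] m [0.   0.09 0.01] q6 -0.98
time: 49.13
tool_pos: [0.5969, 0.2688, 0.222]
tcp_rot: [-0.925, -3.001, 0.001]
wrist_force: [-1.6, -1.0, -4.9]
width: 0.246
t 49.13 ring [676.9 213.7  47.2] jig [ 20.3 200.1] F(ang) 29.2 tilt [-0.1  -0.02] f [-1.6 -1.  -4.9] m [0.15 0.31 0.28] q6 -0.59
time: 49.3
tool_pos: [0.6011, 0.2746, 0.222]
tcp_rot: [-1.027, -2.967, 0.001]
wrist_force: [-2.6, 1.1, -4.5]
width: 0.246
t 49.3 ring [677.2 214.2  47.1] jig [ 20.6 200.6] F(ang) 33.1 tilt [-0.1 -0. ] f [-2.6  1.1 -4.5] m [ 0.22  0.47 -0.09] q6 -0.51
time: 49.47
tool_pos: [0.603, 0.2768, 0.2219]
tcp_rot: [-1.075, -2.95, 0.001]
wrist_force: [-3.0, 1.0, -4.2]
width: 0.243
t 49.47 ring [677.1 214.   47.1] jig [ 20.4 200.4] F(ang) 34.9 tilt [-0.12  0.  ] f [-3.   1.  -4.2] m [0.38 0.61 0.04] q6 -0.48
```

```bash
python3 -m creep '[{"slide":[-0.005,0.136,0],"angular":[0,0,0.5]},{"slide":[0,0,0],"angular":[0,0,0]}]'
python3 - <<'E'
from h import *
rk()
E
python3 -m creep '[{"slide":[-0.005,0.136,0],"angular":[0,0,0.5]},{"slide":[0,0,0],"angular":[0,0,0]}]'
python3 - <<'E'
from h import *
rk();shot('top','t30');shot('side','s30')
im,d,C=load('top','t30')
cv2.imwrite('pics/c30.png',cv2.resize(im[100:170,150:320,::-1],None,fx=4.7,fy=4.7,interpolation=cv2.INTER_CUBIC))
E
```

```text
time: 49.63
tool_pos: [0.6052, 0.2793, 0.222]
tcp_rot: [-1.126, -2.931, 0.001]
wrist_force: [-3.8, 2.8, -5.3]
width: 0.242
t 49.63 ring [677.  213.9  47.1] jig [ 20.4 200.3] F(ang) 36.9 tilt [-0.11  0.01] f [-3.8  2.8 -5.3] m [0.45 0.71 0.07] q6 -0.44
time: 49.8
tool_pos: [0.6075, 0.2817, 0.222]
tcp_rot: [-1.177, -2.911, 0.001]
wrist_force: [-4.4, 2.6, -4.3]
width: 0.244
t 49.8 ring [677.  213.9  47.1] jig [ 20.4 200.3] F(ang) 38.9 tilt [-0.12  0.02] f [-4.4  2.6 -4.3] m [0.57 0.73 0.07] q6 -0.41
```

View pics/c30.png

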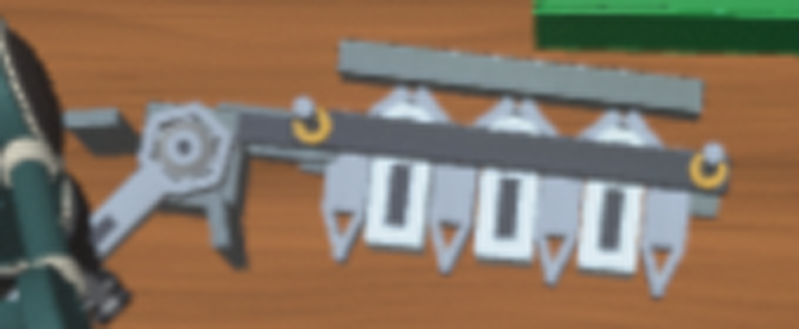

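View pics/s30.png

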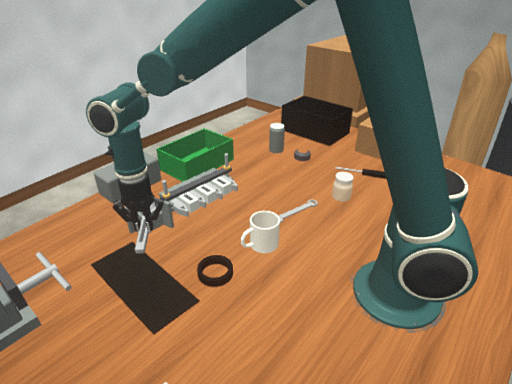

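```bash
cat >> h.py <<'E'
def bar(fn):
    im,d,C=load('top',fn); z=[]
    for y in list(range(-100,-50,4))+list(range(60,105,4)):
        for x in (38,42,45,48,52):
            u,v=proj(C,np.r_[j2w(x,y),.055])[0]; u,v=int(round(u)),int(round(v)); o,D=ray(C,(u,v)); z.append((o+D[0]*d[v,u])[2])
    print(fn,'bar z',np.percentile(z,[25,50,75]).round(4))
E
python3 - <<'E'
from h import *
for f in ['top0','t17','t28','t29','t30']: bar(f)
E
```

```text
top0 bar z [0.0691 0.0711 0.0729]
t17 bar z [0.0695 0.0706 0.0728]
t28 bar z [0.0585 0.0601 0.0625]
t29 bar z [0.0517 0.0536 0.0558]
t30 bar z [0.0493 0.0513 0.0528]
```

```bash
python3 -m creep '[{"slide":[-0.01,-0.272,0],"angular":[0,0,-1]},{"slide":[-0.01,-0.272,0],"angular":[0,0,-1]},{"slide":[-0.01,-0.272,0],"angular":[0,0,-1]},{"slide":[0,0,-0.4],"angular":[0,0,0]},{"slide":[0,0,-0.6],"angular":[0,0,0]}]'
python3 - <<'E'
from h import *
rk()
E
python3 -m creep '[{"slide":[0,0,-0.6],"angular":[0,0,0]},{"slide":[0,0,-0.8],"angular":[0,0,0]},{"slide":[0,0,0],"angular":[0,0,0]}]'
python3 - <<'E'
from h import *
st();bar
go(.4837,.378,.278,177)
E
```

```text
time: 50.32
tool_pos: [0.5949, 0.2646, 0.2462]
tcp_rot: [-0.869, -3.017, 0.003]
wrist_force: [0.2, -0.3, -5.2]
width: 0.243
t 50.32 ring [676.8 212.3  71.3] jig [ 20.3 198.7] F(ang) 27.0 tilt [-0.16 -0.08] f [ 0.2 -0.3 -5.2] m [0.04 0.07 0.02] q6 -0.63
time: 50.57
tool_pos: [0.5982, 0.2659, 0.2885]
tcp_rot: [0.867, 3.01, 0.009]
wrist_force: [1.2, 1.3, -2.8]
width: 0.245
t 50.57 p [0.5982 0.2659 0.2885] r [0.867 3.01  0.009] F [ 1.2  1.3 -2.8] w 0.245
x [-0.847  0.532 -0.007] y [0.532 0.847 0.008] q [ 0.38  0.31  1.76 -0.    1.05 -0.63]
n 8 slide [0.734 0.342 0.051] ang [ 0.011  0.015 -0.911] dist mm [156.6  33.9   9.8] rot [  0.4   0.5 -29.1]
```

```bash
python3 -m creep '[{"slide":[0.734,0.342,0],"angular":[0,0,-0.911]},{"slide":[0.734,0.342,0],"angular":[0,0,-0.911]},{"slide":[0.734,0.342,0],"angular":[0,0,-0.911]},{"slide":[0.734,0.342,0],"angular":[0,0,-0.911]},{"slide":[0.734,0.342,0],"angular":[0,0,-0.911]}]'
python3 -m creep '[{"slide":[0.734,0.342,0],"angular":[0,0,-0.911]},{"slide":[0.734,0.342,0],"angular":[0,0,-0.911]},{"slide":[0.734,0.342,0],"angular":[0,0,-0.911]},{"slide":[0,0,0.7],"angular":[0,0,0]},{"slide":[0,0,0.8],"angular":[0,0,0]}]'
python3 - <<'E'
from h import *
st();shot('top','t31')
go(.4837,.378,.18,177)
E
```

```text
time: 50.98
tool_pos: [0.5305, 0.3429, 0.2823]
tcp_rot: [0.376, 3.118, 0.001]
wrist_force: [0.4, 0.2, -5.3]
width: 0.244
time: 51.4
tool_pos: [0.4813, 0.3789, 0.2468]
tcp_rot: [0.078, 3.136, 0.005]
wrist_force: [0.9, 0.4, -4.9]
width: 0.245
t 51.4 p [0.4813 0.3789 0.2468] r [0.078 3.136 0.005] F [ 0.9  0.4 -4.9] w 0.245
x [-0.999  0.05  -0.005] y [0.05  0.999 0.004] q [ 0.63  0.29  1.89 -0.    0.96 -0.89]
n 3 slide [-0.055  0.017  0.812] ang [-0.011 -0.01   0.008] dist mm [-4.2  1.3 60.9] rot [-0.1 -0.1  0.1]
```

View pics/t31.png

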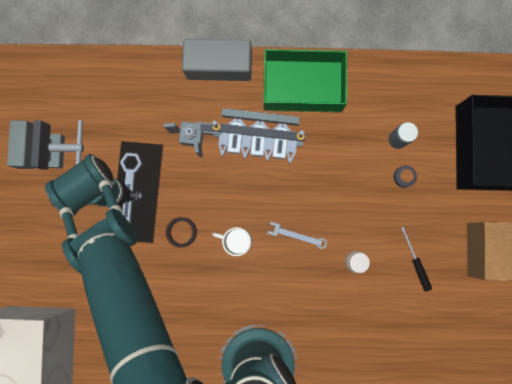

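```bash
python3 -m creep '[{"slide":[-0.16,0.05,0.8],"angular":[0,0,0]},{"slide":[0,0,0.8],"angular":[0,0,0]},{"slide":[0,0,0.5],"angular":[0,0,0]},{"slide":[0,0,0.2],"angular":[0,0,0]},{"slide":[0,0,0],"angular":[0,0,0]}]'
python3 - <<'E'
from h import *
st()
E
python3 -m creep '[{"slide":[0,0,0.14],"angular":[0,0,0]},{"slide":[0,0,0],"angular":[0,0,0]},{"slide":[0,0,0],"angular":[0,0,0]}]'
python3 - <<'E'
from h import *
st()
E
```

```text
time: 51.87
tool_pos: [0.4845, 0.3776, 0.1857]
tcp_rot: [-0.082, -3.138, 0.004]
wrist_force: [-0.0, -0.6, -4.2]
width: 0.245
t 51.87 p [0.4845 0.3776 0.1857] r [-0.082 -3.138  0.004] F [-0.  -0.6 -4.2] w 0.245
x [-0.999  0.052  0.003] y [ 0.052  0.999 -0.002] q [ 0.62  0.37  1.91 -0.    0.87 -0.9 ]
time: 52.12
tool_pos: [0.4856, 0.3787, 0.185]
tcp_rot: [0.081, 3.139, 0.002]
wrist_force: [-0.3, 0.9, -3.7]
width: 0.242
t 52.12 p [0.4856 0.3787 0.185 ] r [8.100e-02 3.139e+00 2.000e-03] F [-0.3  0.9 -3.7] w 0.242
x [-0.999  0.052 -0.001] y [0.052 0.999 0.001] q [ 0.62  0.37  1.91 -0.    0.86 -0.9 ]
```

```bash
python3 -m creep '[{"slide":[0,0,0.1],"angular":[0,0,0]},{"slide":[0,0,0.1],"angular":[0,0,0]},{"slide":[0,0,0],"angular":[0,0,0]},{"slide":[0,0,0],"angular":[0,0,0]}]'
python3 - <<'E'
from h import *
st()
E
python3 -m creep '[{"slide":[0,0,0.02],"angular":[0,0,0]},{"slide":[0,0,0],"angular":[0,0,0]},{"slide":[0,0,0],"angular":[0,0,0]},{"slide":[0,0,0],"angular":[0,0,0]}]' -0.1
python3 -m creep '[{"slide":[0,0,-0.5],"angular":[0,0,0]},{"slide":[0,0,-1],"angular":[0,0,0]},{"slide":[0,0,-1],"angular":[0,0,0]},{"slide":[0,0,-1],"angular":[0,0,0]},{"slide":[0.5,0,-1],"angular":[0,0,0]}]'
python3 - <<'E'
from h import *
st()
E
```

```text
time: 52.45
tool_pos: [0.4851, 0.3784, 0.1789]
tcp_rot: [-0.081, -3.14, 0.0]
wrist_force: [-0.3, 0.6, -3.5]
width: 0.246
t 52.45 p [0.4851 0.3784 0.1789] r [-0.081 -3.14   0.   ] F [-0.3  0.6 -3.5] w 0.246
x [-0.999  0.052  0.   ] y [ 0.052  0.999 -0.   ] q [ 0.62  0.38  1.91 -0.    0.85 -0.9 ]
time: 52.78
tool_pos: [0.4856, 0.3787, 0.1793]
tcp_rot: [0.081, 3.139, 0.002]
wrist_force: [-0.3, 0.2, 0.6]
width: 0.548
time: 53.2
tool_pos: [0.4742, 0.3791, 0.2937]
tcp_rot: [0.082, 3.138, 0.002]
wrist_force: [0.6, 0.3, -0.2]
width: 0.55
t 53.2 p [0.4742 0.3791 0.2937] r [8.200e-02 3.138e+00 2.000e-03] F [ 0.6  0.3 -0.2] w 0.55
x [-0.999  0.053 -0.003] y [0.053 0.999 0.002] q [ 0.63  0.23  1.86 -0.    1.05 -0.88]
```

```bash
python3 -m creep '[{"slide":[0,-0.9,-0.4],"angular":[0,0,0]},{"slide":[0,-0.9,-0.4],"angular":[0,0,0]},{"slide":[0,-0.9,-0.4],"angular":[0,0,0]},{"slide":[0,-0.9,0],"angular":[0,0,0]},{"slide":[0,-0.9,0],"angular":[0,0,0]}]'
python3 -m creep '[{"slide":[0,-0.9,0],"angular":[0,0,0]},{"slide":[0,-0.9,0],"angular":[0,0,0]},{"slide":[0,-0.9,0],"angular":[0,0,0]},{"slide":[0,0,0],"angular":[0,0,0]}]'
python3 - <<'E'
from h import *
st();shot('top','t32');shot('wrist','w32');bar('t32')
im,d,C=load('top','t32'); ring('t32',.020,(145,184,115,154))
f=im[95:175,155:315,::-1]; cv2.imwrite('pics/c32.png',cv2.resize(f,None,fx=5,fy=5,interpolation=cv2.INTER_CUBIC))
E
```

```text
time: 53.62
tool_pos: [0.4671, 0.266, 0.3235]
tcp_rot: [0.08, 3.137, 0.003]
wrist_force: [0.7, 0.7, 0.4]
width: 0.549
time: 53.95
tool_pos: [0.4629, 0.1965, 0.3219]
tcp_rot: [0.084, 3.14, -0.002]
wrist_force: [-0.1, -0.1, 0.7]
width: 0.552
t 53.95 p [0.4629 0.1965 0.3219] r [ 8.40e-02  3.14e+00 -2.00e-03] F [-0.1 -0.1  0.7] w 0.552
x [-0.999  0.054 -0.001] y [ 0.054  0.999 -0.001] q [ 0.35  0.01  2.05 -0.    1.08 -1.16]
t32 bar z [0.0491 0.0508 0.0525]
hole px [137.39 164.54] area 124.0625 world [0.5823 0.3734 0.02  ] tool mm [-109.5  183.4  301.8] jig [-88.1 350.8]
```

View pics/t32.png

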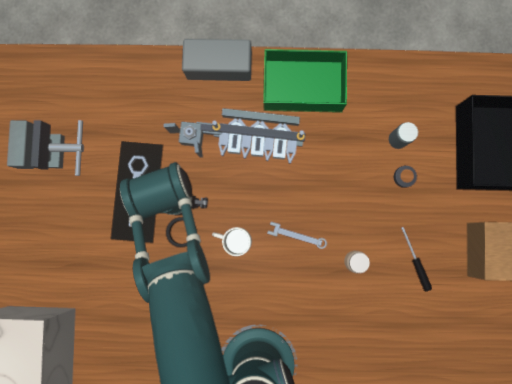

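View pics/c32.png

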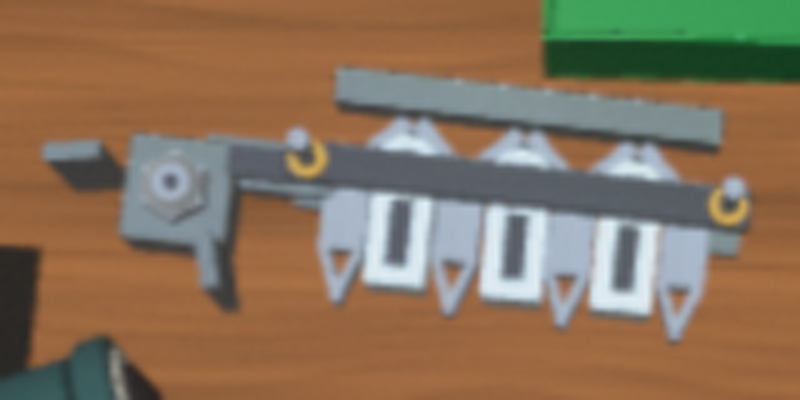

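Run:
```python
from h import *
im,d,C=load('top','t32')
f=lambda p:(np.array(p)+.5)/5-.5+[155,95]
for a in [(364,283),(427,289),(481,297),(541,302),(590,310),(652,316)]: print(w2j(onz(C,f(a),.035)[0]).round(1))
for a in [(337,303),(449,317),(562,328)]: print(w2j(onz(C,f(a),.022)[0]).round(1))
g=cv2.cvtColor(im,cv2.COLOR_RGB2GRAY)
f=im[130:250,100:200,::-1]; cv2.imwrite('pics/c33.png',cv2.resize(f,None,fx=5,fy=5,interpolation=cv2.INTER_CUBIC))
imw,_,_=load('wrist','w32');
```

```text
[-21.1  85.3]
[-20.6  47.7]
[-21.8  15.4]
[-20.9 -20.2]
[-22.4 -49.5]
[-22.  -86.3]
[-32.7 101.3]
[-33.8  33.8]
[-33. -34.]
```

View pics/c33.png

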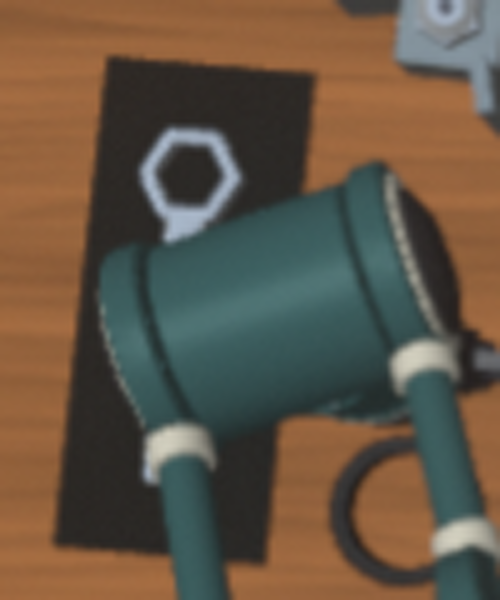

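View pics/w32.png

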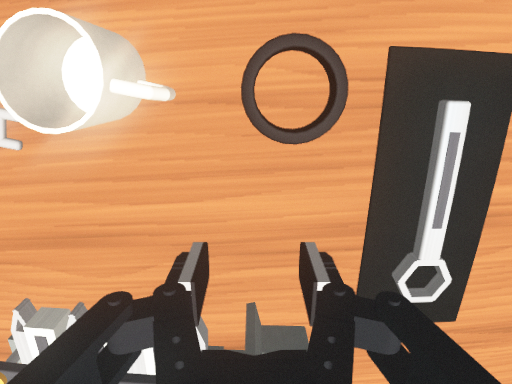

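Run:
```python
from h import *
print(order.finish_job()); st()
```

```text
the job is handed in; nothing more can be done
None
the job is handed in; nothing more can be done
```

The job is handed in, at about 54 s of the 210 s. All three links are in their lanes, the keeper bar is down, and the spanner is back on its mat. No verdict was reported.

**What I did**
- I pushed each link home in its own lane. All three stopped at the same depth, at 13 to 17 N.
- I tightened the screw in four reseated strokes, from about 21° to about 206° (3.6 rad).
- I laid the spanner back flat along the middle of the mat and moved the gripper clear.

**Last checks**
- **Links:** their square ends read jig x of about −20.6 to −22.4 mm, where −20 is nominal. The rail tips read about 1 mm off in the same picture, so I take the links as home within about 1.5 mm. They look straight.
- **Keeper bar:** its top measured 51 mm; 51.5 mm is fully down.
- **Spanner:** its middle is within a few mm of the mat's centre.
- **Bystanders:** none looks moved in the last top picture.

**What went wrong or was not confirmed**
- The first try at seating the spanner was about 1 mm off. It rode up on the screw head and slipped in the grip, so I took it back to the mat, gripped it again closer to the ring, and it then seated without force.
- I felt no hard stop at the end of the last stroke, only a slowly rising force. That the bar is fully down rests on its measured height and on the turn angle.

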